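Level the heel press, press the heels, tray them

TASK

First level the bed of the heel press with its two knurled levelling screws, until the steel ball of each level on the bed rests between its two black lines. Then seat every stacked heel that is on the bench flat in a nest of the bed, and with all of them seated push the pedal fully down to its stop and keep it down for two seconds to squeeze them. Then let the pedal up and lay all the heels flat, side by side, in the wooden tray, leaving the bed level and the cup, tin and hammer where they are.

Things in the scene. Friction and masses are not known exactly. Their poses are not given: they have to be found in the camera images.
- press_mid (a point): green cast-iron bench press, fixed, base 245 x 300 x 25 mm: point on the bench under the middle of its bed; x to the rear, y to its left end. From -x to +x: pedal, front screw, bed with three nests along y, and 105 mm behind the middle two 140 mm posts with the pressure beam, 240 mm wide, standing open to 240 mm high
- beam_mid (a point): middle of the pressure beam's bar, origin inside the steel bar. The pedal swings it down over the nests, where its three sprung rubber pads squeeze the heels; keep the hand out of there. By its spring it stands open again, leaning back, 100 mm or more behind the nests' middles
- bed_mid (a point): tilting bed of the press: point at its middle at nest-floor height (64 mm above the bench when level), axes as the press, z square to the bed; the plate round the nests is 8 mm higher. Two ball levels, steel balls in clear tubes with two black lines 18 mm apart: along x beside its left end at y = 160 mm (pitch), along y at x = -50 mm (roll). A ball runs 5 mm to the low side per 0.01 rad
- bed_pitch (a joint): tilt of the bed in rad, 0 = level, positive = front edge (pedal side, -x) up. Moved only by the front screw
- bed_roll (a joint): tilt of the bed in rad, 0 = level, positive = right end (-y) up. Moved only by the right screw
- screw_front_head (a point): knurled round head, 36 mm across, 24 mm high, of the front levelling screw; point on its axis at mid height. It turns easily (0.1 N m), stays at its height and where it is left. 85 mm in front (-x) of the bed's middle. Turning it clockwise (seen from above) raises the front of the bed by 0.0187 rad per rad of turn; stops 4 rad either side of level
- screw_right_head (a point): knurled round head, 36 mm across, 24 mm high, of the right levelling screw; point on its axis at mid height. It turns easily (0.1 N m), stays at its height and where it is left. 165 mm to the right (-y) of the bed's middle. Turning it clockwise (seen from above) raises the right end of the bed by 0.0096 rad per rad of turn; stops 4 rad either side of level
- pedal (a joint): hinged spring pedal in front of the press, 86 mm wide, 105 mm long, in rad: 0 = up at rest, 0.50 = fully down on its stop. It takes about 5 N at the pad, some 16 N at the end when it squeezes heels, and springs up by itself
- pedal_pad (a point): point on the top of the pedal's rubber pad, the place to push; 80 mm from the hinge, which lies to +x of it, 35 mm above the bench. At rest the point is 79 mm above the bench; fully down it is 42 mm above the bench and 13 mm closer to the robot
- heel0: stacked-leather boot heel, loose D-shaped block 56 mm wide (y), 58 mm long (x), 30 mm thick (z), 90 g; either face may be up. Origin at its middle, 15 mm above what it lies on. Flat breast at x = -29 mm; flat parallel sides (y = +-28 mm) from there to x = +1 mm, then a half-round back of radius 28 mm to x = +29 mm. Starts flat on the bench, on the robot's right; 2 or 3 heels are present
- heel1: stacked-leather boot heel, loose D-shaped block 56 mm wide (y), 58 mm long (x), 30 mm thick (z), 90 g; either face may be up. Origin at its middle, 15 mm above what it lies on. Flat breast at x = -29 mm; flat parallel sides (y = +-28 mm) from there to x = +1 mm, then a half-round back of radius 28 mm to x = +29 mm. Starts flat on the bench, on the robot's right; 2 or 3 heels are present
- heel2: stacked-leather boot heel, loose D-shaped block 56 mm wide (y), 58 mm long (x), 30 mm thick (z), 90 g; either face may be up. Origin at its middle, 15 mm above what it lies on. Flat breast at x = -29 mm; flat parallel sides (y = +-28 mm) from there to x = +1 mm, then a half-round back of radius 28 mm to x = +29 mm. Starts flat on the bench, on the robot's right; 2 or 3 heels are present
- nest0 (a point): right nest of the press bed: D-shaped pocket 8 mm deep in an aluminium plate, outline of a heel plus 2.5 mm play all round, 88 mm from the next along y. Point at the middle of its floor, axes of the bed. A heel lies in it with its flat breast to -x (pedal side) and round back to +x, its origin 15 mm above this point. Any heel fits any nest
- nest1 (a point): middle nest of the press bed: D-shaped pocket 8 mm deep in an aluminium plate, outline of a heel plus 2.5 mm play all round, 88 mm from the next along y. Point at the middle of its floor, axes of the bed. A heel lies in it with its flat breast to -x (pedal side) and round back to +x, its origin 15 mm above this point. Any heel fits any nest
- nest2 (a point): left nest of the press bed: D-shaped pocket 8 mm deep in an aluminium plate, outline of a heel plus 2.5 mm play all round, 88 mm from the next along y. Point at the middle of its floor, axes of the bed. A heel lies in it with its flat breast to -x (pedal side) and round back to +x, its origin 15 mm above this point. Any heel fits any nest
- tray_in (a point): shallow open wooden tray, fixed, on the robot's left, outside 280 (x) x 155 (y) x 18 mm high, walls 6 mm: point at the middle of its inner floor, 6 mm above the bench; x along its length. Room for three heels side by side along x
- pencil_cup: empty red pencil cup, 84 mm across, 85 mm high, right of the press; leave it alone. Origin under its middle
- cement_tin: green cement tin, 76 mm across, 85 mm high, left of the press; leave it alone. Origin under its middle
- hammer: hammer, 260 mm long, 26 mm high, lying left of the pedal with its head towards the robot; leave it alone. Origin under its middle
Mind the look-alikes: they are no part of the job. What is shaped like the heel1 but purple or white is not meant. What is shaped like the heel2 but green is not meant.

How it is judged:
By the outcome, as a careful person would: the job done as asked, in the order asked, and still so for the second after the job is handed in, with the robot touching nothing.
Of heel0, heel1, heel2 only 2 to 3 are there at a start; the rules pass over those that are not, and their reading is None.
At some moment in a run one of heel0, heel1, heel2 may be knocked a few centimetres aside while the robot is not near it.
Once in a run the grip may slacken for a moment while it holds something.
It also fails if it takes over 210 s, if anything falls off the work surface, if the arm or the gripper's body presses on something with over 40 N, if the wrist force passes 120 N, or if a joint passes its speed limit or range.

ROBOT

A 6-joint arm with a two-finger parallel gripper is mounted at the origin on the work surface. World frame = base frame: x ahead of the robot, y to its left, z up, the work surface at z = 0. Lengths are in m, angles in rad, forces in N, time in s.
With the tool pointing down it reaches from about 0.375 to 0.825 m from the base axis. Payload 5.5 kg.
Tool frame: the origin (TCP) lies at the very end of the fingers, on their centre line; the grasp point (between the pads) lies 19 mm behind it; z points along the fingers, y is the line along which they close (so a half turn about z gives the same grasp; the last joint's range is limited). The gripper opens to 85 mm and grips with 20 to 120 N. Pads are 22 mm wide; open, the fingers measure 114 mm over their backs; the gripper's body (76 mm by 85 mm) begins 54 mm behind the grasp point. The pads swing forward as they close: fully open they stand 13 mm farther back than shut.
Start: joints at [-1.268, 0.314, -0.047, 1.21, 0, 1.571], TCP at [0.179, -0.573, 0.198] pointing down, gripper open.
Joint ranges: [-2.67, 2.67], [-0.69, 1.73], [-1.03, 1.25], [-2.08, 2.16], [-1.42, 1.45], [-3.14, 3.14]. Speed limits (rad/s): [2.39, 2.39, 3.01, 3.14, 3.14, 3.14].

INTERFACE

Orientations are given as a unit quaternion [x, y, z, w].
In Python, from plant import sense, cams, job gives the robot as it stands. The module is installed in compiled form; this text tells all that it offers.
- The arm moves only by the tool step_arm, never from a script. Its argument "increments" is text: rows parted by semicolons, each of 7 numbers parted by spaces: the shift along the tool's x, y, z in m, then the turn, a rotation vector about the tool's x, y, z in degrees, then the opening, from 0 (shut) to 1 (fully open). A call has 1 to 20 rows; each row is the pose to reach, as a shift and turn from the pose commanded when the call began, along the tool's axes at that moment; what a row does not reach only later rows make up. A row lasts 1/12 s, in which the tool goes at most 41.7 mm and 7.16 degrees, less where a joint would pass 70% of its speed; a pose out of reach is approached as far as the arm can. A call with a gripper value outside its range is refused whole. The fingers move at their own pace and stop on an object; the grip force is fixed at half the most. Time passes only in rows, so rows that repeat a pose let the fingers close. It gives the time, the measured TCP pose, the force, the opening and the grip force at its end, in the units of the state.
- sense(): the state, without advancing time (a new reading comes with each control period).
- cams.grab_frame(name): name is "scene" or "top" or "wrist"; returns (picture, depth): 480x640x3 uint8, blue, green, red; 480x640 float32, m along the optical axis (not along the pixel's ray), 0 where there is no reading.
- cams.camera_params(name): a dict with "intrinsics" (3x3 intrinsics, pixels), "R" (3x3) and "t" (3): a world point X has camera coordinates R X + t; the wrist camera has in their place "mount" (4x4, takes a point from camera to tool coordinates, whose origin is the TCP and whose axes are the flange's). Camera axes: x right, y down, z forward; pixel columns grow to the right and rows downward; lengths in m; the calibration is good to about 2 mm. The wrist camera is an equidistant fisheye: a pixel r from the principal point sees the ray r / f radians off the axis. A picture is of the moment at which its call begins: read the wrist's pose just before it. camera_params takes no time and is no camera call.
- job.sign_off(): hands the job in; it is judged then, once.
The state is a dict: "clock": time; "joint_pos": joint angles; "joint_velocities": joint speeds; "joint_torque": joint torques, N m; "tcp_pos": TCP position; "orientation": TCP orientation; "wrist_force": force on the tool from outside, world axes, zero at the start; "moment": the same for the moment, N m; "opening": finger opening in m; "grasp_force": force on a finger pad.
Only numpy, scipy, OpenCV 4.12 (cv2) and the standard library are available. Lean on these libraries where they do the work, as an engineer would, in place of code of your own. Each camera call takes 0.05 s, during which the arm holds its last target. There are 200 camera calls.

## Working session

There is one attempt and no reset: what is moved stays moved. The work goes in short steps, Python scripts to look and compute and a tool call to move; the robot and the scene stay as the last step left them, time stands still between calls to the robot, and variables do not carry over. Pictures are saved under pics/ and viewed, at most 14 in all, crops included, and the job is handed in when it is done.

Besides the shell and the picture viewer there is one more tool, called after "Request:" by a JSON object that holds its "api" and its "payload". step_arm: Moves the arm, as the interface text tells. Its arguments: {"type":"object","properties":{"increments":{"type":"string"}},"required":["increments"]}

```bash
mkdir -p pics
python3 - <<'E'
from plant import sense,cams,job
import cv2,numpy as np
s=sense();print(s)
np.set_printoptions(precision=4,suppress=True)
for n in("scene","top","wrist"):
    print(n,cams.camera_params(n))
for n in("scene","top"):
    p,d=cams.grab_frame(n);cv2.imwrite(f"pics/{n}0.png",p);np.save(f"pics/{n}0.npy",d)
E
```

```text
{'clock': 0.0, 'joint_pos': array([-1.26800656e+00,  3.14282469e-01, -4.80482420e-02,  1.21018176e+00,
        1.42631244e-05,  1.57079312e+00]), 'joint_velocities': array([-9.62688858e-04, -5.59450168e-04, -3.86350943e-04,  1.35887685e-03,
       -1.00341052e-03, -9.19068536e-06]), 'joint_torque': array([-1.88272716e-03, -5.39585316e+01,  3.39750230e+01,  1.94117718e-02,
       -2.15283030e-04,  1.15127619e-06]), 'tcp_pos': array([ 0.17873221, -0.57211677,  0.19691428]), 'orientation': array([ 9.88561063e-01,  1.50818729e-01, -1.22360603e-04, -8.49332361e-04]), 'wrist_force': array([-0.1817647 ,  0.11319967,  0.48156288]), 'moment': array([-0.01427206,  0.01264456,  0.00906888]), 'grasp_force': 0.0, 'opening': 0.08522623096882824}
scene {'intrinsics': array([[543.0179,   0.    , 314.1968],
       [  0.    , 543.0179, 239.0538],
       [  0.    ,   0.    ,   1.    ]]), 'R': array([[-0.7766,  0.6299,  0.014 ],
       [ 0.498 ,  0.6274, -0.5986],
       [-0.3858, -0.4579, -0.8009]]), 't': array([ 0.4967, -0.1511,  1.6423])}
top {'intrinsics': array([[516.4111,   0.    , 329.1927],
       [  0.    , 516.4111, 242.1917],
       [  0.    ,   0.    ,   1.    ]]), 'R': array([[ 0.0202, -0.9998, -0.0077],
       [-0.9968, -0.0195, -0.0773],
       [ 0.0771,  0.0092, -0.997 ]]), 't': array([-0.1094,  0.582 ,  1.4345])}
wrist {'intrinsics': array([[371.6483,   0.    , 320.0358],
       [  0.    , 371.6483, 249.7342],
       [  0.    ,   0.    ,   1.    ]]), 'mount': array([[ 0.0009, -0.9614, -0.2752,  0.0695],
       [ 1.    ,  0.0006,  0.0012,  0.0002],
       [-0.001 , -0.2752,  0.9614, -0.177 ],
       [ 0.    ,  0.    ,  0.    ,  1.    ]])}
```

```bash
ls
```

```text
pics
```

View pics/top0.png

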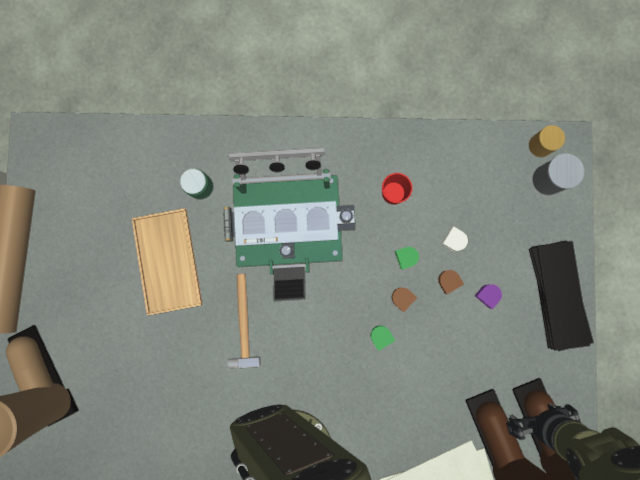

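View pics/scene0.png

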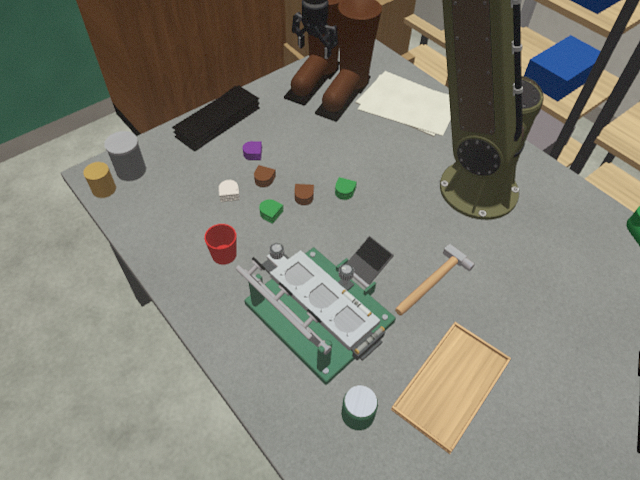

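Top picture: candidate heel shapes are brown (403,299), brown (450,281), green (407,258), green (381,337), white (456,239), purple (489,296). The two brown ones fit; the green, white and purple ones are look-alikes. The press bed is at about (286,220), the screws at (287,251) and (346,216), the pedal at (289,285) and the tray at (167,262). I'll confirm this in one enlarged crop.

```bash
cat > h.py <<'E'
import numpy as np,cv2
from plant import sense,cams,job
from scipy.spatial.transform import Rotation as Rot
np.set_printoptions(precision=4,suppress=True)
def ray(n,u,v,pose=None):
    c=cams.camera_params(n);K=c["intrinsics"];x=(u-K[0,2])/K[0,0];y=(v-K[1,2])/K[1,1]
    if n!="wrist":
        R=c["R"];return -R.T@c["t"],R.T@np.array([x,y,1.])
    r=np.hypot(x,y);d=np.array([x*np.sin(r)/max(r,1e-9),y*np.sin(r)/max(r,1e-9),np.cos(r)])
    M=np.array(c["mount"]);p,q=pose;W=Rot.from_quat(q).as_matrix()
    return W@M[:3,3]+p,W@M[:3,:3]@d
def onz(n,u,v,z,pose=None):
    o,d=ray(n,u,v,pose);return o+d*(z-o[2])/d[2]
def tri(*obs):
    A=np.zeros((3,3));b=np.zeros(3);L=[]
    for a in obs:
        o,d=ray(*a);d=d/np.linalg.norm(d);P=np.eye(3)-np.outer(d,d);A+=P;b+=P@o;L.append((o,P))
    X=np.linalg.solve(A,b);return X,[np.linalg.norm(P@(X-o)) for o,P in L]
def proj(n,X,pose=None):
    c=cams.camera_params(n);K=c["intrinsics"]
    if n!="wrist":
        q=c["R"]@X+c["t"];return K[0,0]*q[0]/q[2]+K[0,2],K[1,1]*q[1]/q[2]+K[1,2]
    M=np.array(c["mount"]);p,qq=pose;W=Rot.from_quat(qq).as_matrix()
    q=M[:3,:3].T@(W.T@(X-p)-M[:3,3]);r=np.arctan2(np.hypot(q[0],q[1]),q[2]);h=np.hypot(q[0],q[1])
    return K[0,0]*r*q[0]/h+K[0,2],K[1,1]*r*q[1]/h+K[1,2]
def pose(): s=sense();return s["tcp_pos"],s["orientation"]
E
python3 - <<'E'
from h import *
t=cv2.imread("pics/top0.png");s=cv2.imread("pics/scene0.png")
a=cv2.resize(t[140:300,215:375],(400,400),interpolation=3)
b=cv2.resize(t[225:345,360:520],(400,300),interpolation=3)
c=cv2.resize(s[225:385,230:400],(400,376),interpolation=3)
o=np.zeros((600,800,3),np.uint8)
o=np.zeros((600,800,3),np.uint8);o[:400,:400]=a;o[:300,400:]=b
o[300:600,400:]=cv2.resize(s[130:230,220:360],(400,300),interpolation=3)[:300]
o[400:,:400]=cv2.resize(t[200:280,110:210],(250,200)).repeat(1,1)[:, :250].copy() if 0 else 0
cv2.imwrite("pics/c1.png",o)
for n in("top","scene"):
    im=cv2.imread(f"pics/{n}0.png");hsv=cv2.cvtColor(im,cv2.COLOR_BGR2HSV)
    m=cv2.inRange(hsv,(3,90,40),(20,255,255))
    k,l,st,ce=cv2.connectedComponentsWithStats(m)
    for i in range(1,k):
        if 60<st[i,4]<1500: print(n,st[i],ce[i])
    d=np.load(f"pics/{n}0.npy")
for n,pts in {"top":{"h0":(403,298),"h1":(450,280),"sf":(286,251),"sr":(346,215),"n0":(318,218),"n1":(286,220),"n2":(253,222),"ped":(289,290),"tray":(167,262),"purp":(489,295)}}.items():
    d=np.load("pics/top0.npy");c=cams.camera_params("top");K=c["intrinsics"]
    for k,(u,v) in pts.items():
        z=d[v,u];q=np.array([(u-K[0,2])/K[0,0]*z,(v-K[1,2])/K[1,1]*z,z]);print(k,c["R"].T@(q-c["t"]))
E
```

```text
top [529 132  25  25 279] [537.7885 146.6416]
top [439 270  24  24 386] [449.456  280.8212]
top [237 274  12  84 677] [242.6352 314.7666]
top [392 288  25  24 374] [402.5749 298.0134]
top [524 390  30  27 537] [536.3333 402.6778]
top [540 442  16  17 114] [547.4035 450.7193]
scene [535   0  75  37 481] [574.8441  17.1227]
scene [579  95  31  23  61] [593.4918 106.7213]
scene [541 103  26  20 131] [553.0687 113.0763]
scene [594 138  46  32 266] [617.1917 153.4511]
scene [254 166  21  21 336] [263.7292 175.7351]
scene [ 85 168  31  30 479] [101.9812 185.2109]
scene [295 184  19  21 338] [303.4497 193.2988]
scene [396 256  62  59 704] [425.652 285.75 ]
h0 [ 0.4318 -0.3064  0.0274]
h1 [ 0.4844 -0.4368  0.0277]
sf [0.5516 0.0153 0.1101]
sr [ 0.6502 -0.1418  0.1133]
n0 [ 0.6467 -0.0661  0.0657]
n1 [0.6399 0.022  0.062 ]
n2 [0.6324 0.1125 0.0639]
ped [0.4484 0.0072 0.0792]
tray [0.5196 0.3633 0.0065]
purp [ 0.4451 -0.5439  0.032 ]
```

View pics/c1.png

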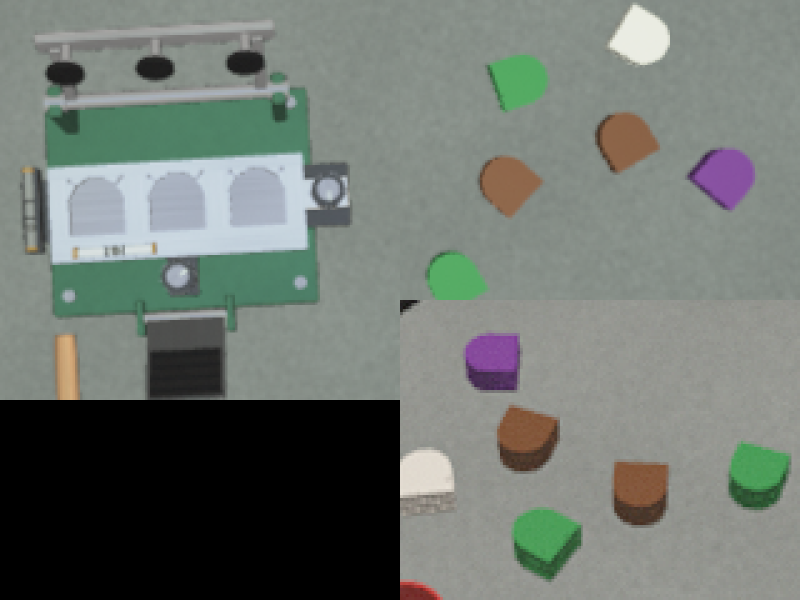

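The crop confirms both heels: plain brown D-blocks at top pixels (403,298) and (450,281). All the others are green, white or purple. I'm moving over the press for a close look.

```bash
cat >> h.py <<'E'
def go(x,y,z,yaw,cur=None):
    "shift (tool axes) and rotvec deg from current measured pose to a tool-down pose; cur=(pos,yaw) overrides"
    if cur is None: p,q=pose();R=Rot.from_quat(q)
    else: p=np.array(cur[:3]);R=dn(cur[3])
    print("go",(x,y,z,yaw),"shift",np.round(R.inv().apply(np.array([x,y,z])-p),4),"turn",np.round((R.inv()*dn(yaw)).as_rotvec(degrees=True),2))
def dn(yaw): return Rot.from_euler("z",yaw,degrees=True)*Rot.from_quat([1,0,0,0])
def st():
    s=sense();R=Rot.from_quat(s["orientation"]).as_matrix()
    print("t",round(s["clock"],2),"p",s["tcp_pos"],"yaw",np.degrees(np.arctan2(R[1,0],R[0,0])).round(2),"tilt",R[:,2],"F",s["wrist_force"],"open",s["opening"],"gf",s["grasp_force"],"q",s["joint_pos"])
E
python3 -c "
from h import *
go(.56,.016,.25,4.6)"
```

```text
go (0.56, 0.016, 0.25, 4.6) shift [ 0.5393 -0.4478 -0.0523] turn [-0.09  0.01 12.75]
```

Request:
{"api": "step_arm", "payload": {"increments": "0.539 -0.448 -0.052 0 0 12.75 1;0.539 -0.448 -0.052 0 0 12.75 1;0.539 -0.448 -0.052 0 0 12.75 1;0.539 -0.448 -0.052 0 0 12.75 1;0.539 -0.448 -0.052 0 0 12.75 1;0.539 -0.448 -0.052 0 0 12.75 1;0.539 -0.448 -0.052 0 0 12.75 1;0.539 -0.448 -0.052 0 0 12.75 1;0.539 -0.448 -0.052 0 0 12.75 1;0.539 -0.448 -0.052 0 0 12.75 1;0.539 -0.448 -0.052 0 0 12.75 1;0.539 -0.448 -0.052 0 0 12.75 1;0.539 -0.448 -0.052 0 0 12.75 1;0.539 -0.448 -0.052 0 0 12.75 1;0.539 -0.448 -0.052 0 0 12.75 1;0.539 -0.448 -0.052 0 0 12.75 1;0.539 -0.448 -0.052 0 0 12.75 1;0.539 -0.448 -0.052 0 0 12.75 1;0.539 -0.448 -0.052 0 0 12.75 1;0.539 -0.448 -0.052 0 0 12.75 1"}}

```text
clock: 1.77
tcp_pos: [0.5591, 0.0155, 0.2492]
orientation: [0.999, 0.04, -0.001, 0.0]
wrist_force: [0.6, 0.0, 0.3]
opening: 0.0853
grasp_force: 0.0
```

Run:
```python
from h import *
st();p=pose();im,d=cams.grab_frame("wrist");cv2.imwrite("pics/w1.png",im);np.save("pics/w1.npy",np.array([*p[0],*p[1]]))
```

```text
t 1.77 p [0.5591 0.0155 0.2492] yaw 4.63 tilt [-0.0016 -0.0005 -1.    ] F [0.6331 0.0326 0.2893] open 0.08529741616303294 gf 0.0 q [ 0.0279  0.2228 -0.05    1.2996 -0.0005  3.0888]
```

View pics/w1.png

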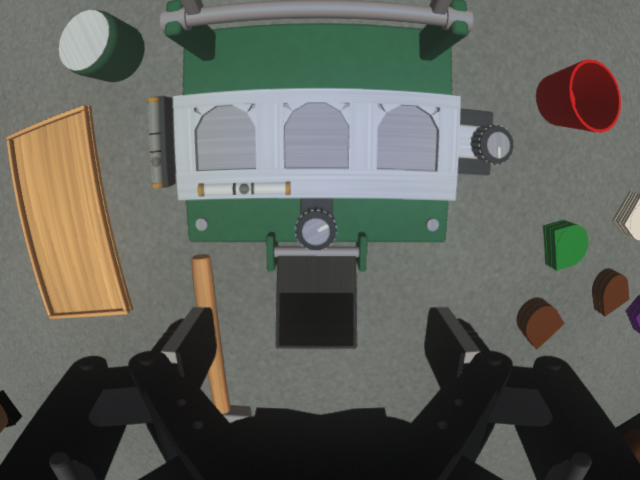

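The wrist view shows the front screw at (317,228), the right screw at (492,144), the roll level at (244,188) and the pitch level tube at (154,142). I'm enlarging the two levels.

Run:
```python
from h import *
t=cv2.imread("pics/w1.png")
o=np.zeros((600,800,3),np.uint8)
o[:200,:800]=cv2.resize(t[175:203,190:302],(800,200),interpolation=3)
o[200:600,:267]=cv2.resize(t[85:200,130:207],(267,400),interpolation=3)
o[200:500,300:600]=cv2.resize(t[195:265,282:352],(300,300),interpolation=3)
o[200:400,600:800]=cv2.resize(t[115:175,462:522],(200,200),interpolation=3)
cv2.imwrite("pics/c2.png",o)
```

```text
(no output)
```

View pics/c2.png

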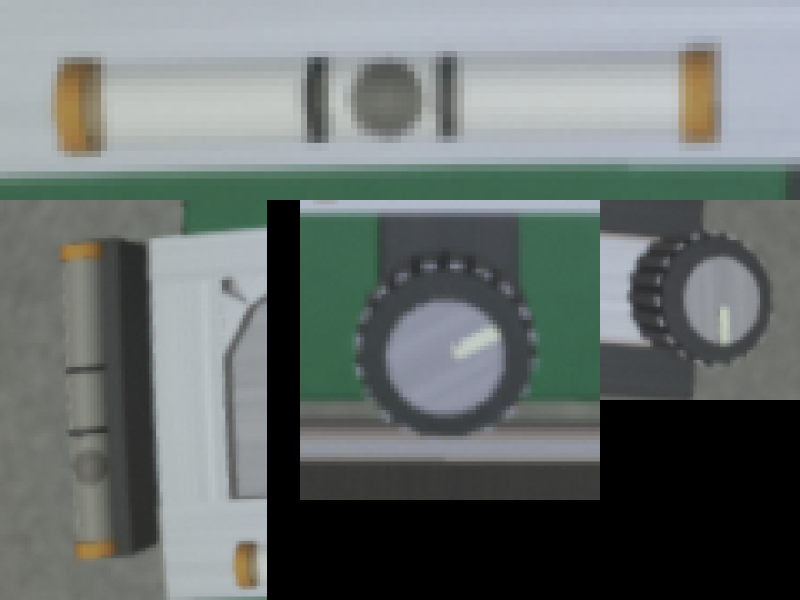

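Run:
```python
from h import *
a=np.load("pics/w1.npy");P=(a[:3],a[3:])
X,e=tri(("wrist",315.4,231.2,P),("top",285.8,250));print("front screw top",X,e)
X,e=tri(("wrist",498.6,144.5,P),("top",346.6,215.5));print("right screw top",X,e)
for n,w,t in(("n1L",(284,167),(274.2,232)),("n1R",(349.5,167.5),(297.2,231.2)),("n0L",(378,168),(307,229.5)),("n0R",(438.5,170),(329.8,228.2)),("n2L",(197,170),(242.6,234)),("n2R",(256,169),(264.8,233))):
    X,e=tri(("wrist",*w,P),("top",*t));print(n,X,np.array(e),"on z.064:",onz("wrist",*w,.064,P)[:2],onz("top",*t,.064)[:2])
go(.554,.0155,.085,4.6);go(.554,.0155,.085,64.6)
```

```text
front screw top [0.5541 0.0173 0.1063] [np.float64(0.0011504905993697922), np.float64(0.0011504905993698243)]
right screw top [ 0.6505 -0.1437  0.1035] [np.float64(0.00031247447535809054), np.float64(0.00031247447535824954)]
n1L [0.6056 0.0531 0.067 ] [0.0001 0.0001] on z.064: [0.6054 0.0535] [0.6059 0.0533]
n1R [ 0.6097 -0.0098  0.0621] [0.0003 0.0003] on z.064: [ 0.61   -0.0098] [ 0.6093 -0.0098]
n0L [ 0.6131 -0.0367  0.0726] [0.0006 0.0006] on z.064: [ 0.6122 -0.0377] [ 0.6145 -0.0366]
n0R [ 0.6182 -0.0988  0.0674] [0.0008 0.0008] on z.064: [ 0.6174 -0.0997] [ 0.6193 -0.0991]
n2L [0.5983 0.139  0.0713] [0.0004 0.0004] on z.064: [0.5979 0.1418] [0.5987 0.14  ]
n2R [0.6021 0.0789 0.0714] [0.0008 0.0008] on z.064: [0.6017 0.081 ] [0.6026 0.0791]
go (0.554, 0.0155, 0.085, 4.6) shift [-0.0047 -0.001   0.1644] turn [ 0.02  0.08 -0.04]
go (0.554, 0.0155, 0.085, 64.6) shift [-0.0047 -0.001   0.1644] turn [ -0.02   0.08 -60.04]
```

Request:
{"api": "step_arm", "payload": {"increments": "-0.005 -0.0015 0.10 0 0 -60 1;-0.005 -0.0015 0.10 0 0 -60 1;-0.005 -0.0015 0.10 0 0 -60 1;-0.005 -0.0015 0.10 0 0 -60 1;-0.005 -0.0015 0.10 0 0 -60 1;-0.005 -0.0015 0.10 0 0 -60 1;-0.005 -0.0015 0.10 0 0 -60 1;-0.005 -0.0015 0.10 0 0 -60 1;-0.005 -0.0015 0.10 0 0 -60 1;-0.005 -0.0015 0.12 0 0 -60 1;-0.005 -0.0015 0.14 0 0 -60 1;-0.005 -0.0015 0.155 0 0 -60 1;-0.005 -0.0015 0.166 0 0 -60 1;-0.005 -0.0015 0.166 0 0 -60 0;-0.005 -0.0015 0.166 0 0 -60 0;-0.005 -0.0015 0.166 0 0 -60 0;-0.005 -0.0015 0.166 0 0 -60 0;-0.005 -0.0015 0.166 0 0 -60 0;-0.005 -0.0015 0.166 0 0 -60 0;-0.005 -0.0015 0.166 0 0 -60 0"}}

```text
clock: 3.48
tcp_pos: [0.555, 0.0168, 0.0843]
orientation: [0.845, 0.534, 0.0, 0.0]
wrist_force: [0.0, -0.3, 0.8]
opening: 0.0007
grasp_force: 0.0
```

Run:
```python
from h import *
st();im,d=cams.grab_frame("wrist");im2,d=cams.grab_frame("scene")
o=np.zeros((480,800,3),np.uint8);o[:,:480]=im[:,80:560];o[:320,480:]=cv2.resize(im2[210:310,290:390],(320,320))
cv2.imwrite("pics/w2.png",o)
```

```text
t 3.48 p [0.555  0.0168 0.0843] yaw 64.61 tilt [ 0.0008 -0.     -1.    ] F [ 0.0058 -0.3171  0.8444] open 0.0007499864940880862 gf 0.0 q [ 0.0303  0.3014 -0.3325  0.9361 -0.      2.0443]
```

View pics/w2.png

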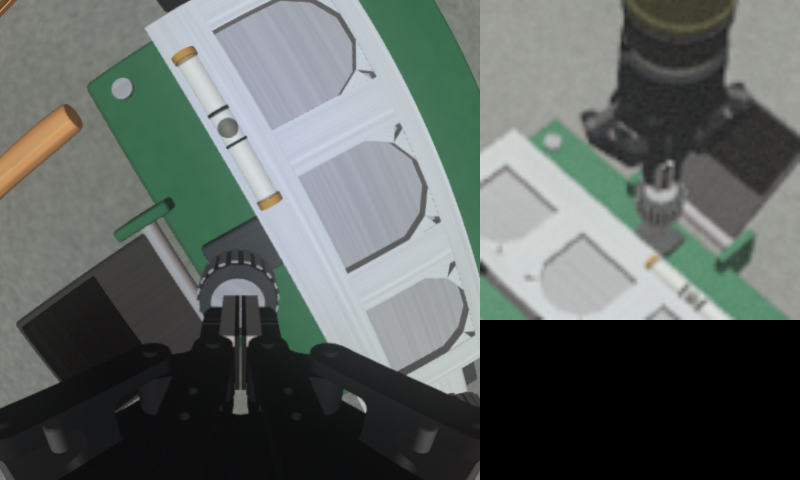

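The fingers shut on nothing: their tips appear at about (320,297) in the full frame, above the screw head at about (320,285). I'm checking the heights by projection and depth.

Run:
```python
from h import *
P=pose();print("TCP px",proj("wrist",P[0],P))
for z in(.06,.07,.08,.09,.1,.11):print(z,proj("wrist",np.array([.5541,.0173,z]),P),proj("scene",np.array([.5541,.0173,z])),proj("top",np.array([.5541,.0173,z])))
im,d=cams.grab_frame("wrist")
M=np.array(cams.camera_params("wrist")["mount"])
for u,v in((320,300),(308,300),(320,275),(290,290),(352,290),(320,310),(290,262),(300,240),(350,150)):
    o,r=ray("wrist",u,v,P);f=Rot.from_quat(P[1]).as_matrix()@M[:3,2];print((u,v),d[v,u],o+r*d[v,u]/(r@f))
```

```text
TCP px (np.float64(319.75573096923034), np.float64(284.76632280471347))
0.06 (np.float64(318.24411091423326), np.float64(269.24440139801527)) (np.float64(345.0939435614282), np.float64(278.5441831630095)) (np.float64(286.94288194755427), np.float64(251.1712395802377))
0.07 (np.float64(318.1692626417592), np.float64(275.2009504401993)) (np.float64(345.33104644697397), np.float64(276.3936906519373)) (np.float64(286.61553254152307), np.float64(250.95138629778413))
0.08 (np.float64(318.08745684567157), np.float64(281.73545568195516)) (np.float64(345.5709491731587), np.float64(274.2178039483302)) (np.float64(286.283512795054), np.float64(250.72839633734506))
0.09 (np.float64(317.99773714577054), np.float64(288.93162578522293)) (np.float64(345.8137016276084), np.float64(272.01607057787044)) (np.float64(285.94672204141887), np.float64(250.50220208947883))
0.1 (np.float64(317.89897858715466), np.float64(296.8890010136033)) (np.float64(346.0593548902291), np.float64(269.7880272524161)) (np.float64(285.6050566998619), np.float64(250.27273398763418))
0.11 (np.float64(317.7898538351574), np.float64(305.7265037424337)) (np.float64(346.30796126903914), np.float64(267.53319954500523)) (np.float64(285.2584101693891), np.float64(250.03992043681825))
(320, 300) 0.14488472 [0.5594 0.0262 0.1272]
(308, 300) 0.14579399 [0.555  0.0279 0.1263]
(320, 275) 0.1610371 [0.5611 0.0298 0.1092]
(290, 290) 0.16327618 [0.5461 0.029  0.1089]
(352, 290) 0.16356166 [0.5708 0.0171 0.1087]
(320, 310) 0.13589242 [0.5594 0.0263 0.1365]
(290, 262) 0.23043242 [0.5375 0.0234 0.0416]
(300, 240) 0.2254052 [0.5495 0.0336 0.0427]
(350, 150) 0.18301506 [0.5975 0.0712 0.0712]
```

Run:
```python
from h import *
im,d=cams.grab_frame("wrist");s,ds=cams.grab_frame("scene")
o=np.zeros((600,800,3),np.uint8);o[:,:480]=cv2.resize(im[230:380,260:380],(480,600),interpolation=3)
o[:400,480:]=cv2.resize(s[230:310,310:374],(320,400),interpolation=3)
cv2.imwrite("pics/c3.png",o)
print((d[255:330:5,310]*1000).astype(int),(d[255:330:5,320]*1000).astype(int),(d[255:330:5,330]*1000).astype(int))
```

```text
[173 166 160 160 161 159 159 160 149 144 138 135 130 128 124] [172 165 159 161 160 160 161 160 148 144 139 135 131 127 124] [171 165 161 159 160 159 159 161 149 145 139 135 130 127 125]
```

View pics/c3.png

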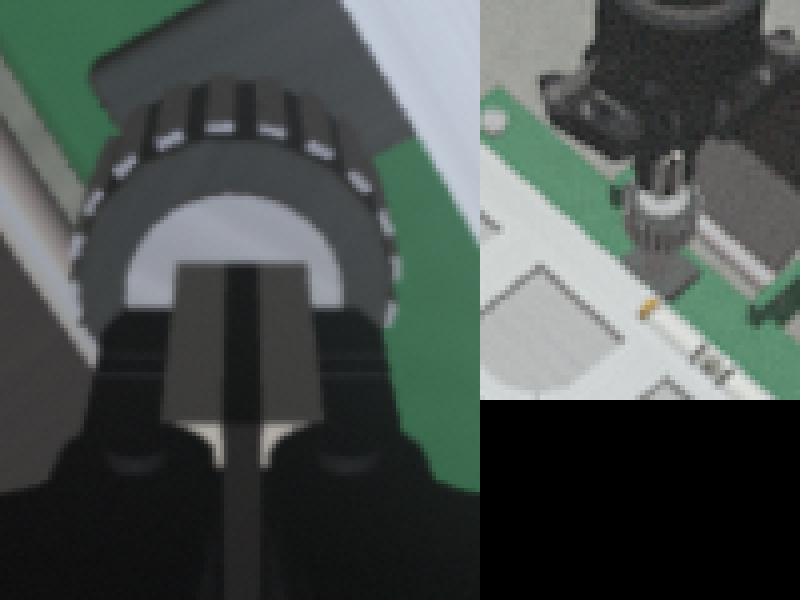

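The pictures and depth agree that the shut fingertips are about 38 mm behind the reported TCP. The tips are at z ≈ 0.122 and the head top is at 0.109. I'll turn square to the press, where the fingers clear the bed, go lower and close again.

Request:
{"api": "step_arm", "payload": {"increments": "0 0 -0.01 0 0 60 1;0 0 -0.01 0 0 60 1;0 0 -0.01 0 0 60 1;0 0 -0.01 0 0 60 1;0 0 -0.01 0 0 60 1;0 0 -0.01 0 0 60 1;0 0 -0.01 0 0 60 1;0 0 -0.01 0 0 60 1;0 0 -0.01 0 0 60 1;0 0 0.0 0 0 60 1;0 0 0.01 0 0 60 1;0 0 0.018 0 0 60 1;0 0 0.025 0 0 60 1;0 0 0.025 0 0 60 0;0 0 0.025 0 0 60 0;0 0 0.025 0 0 60 0;0 0 0.025 0 0 60 0;0 0 0.025 0 0 60 0;0 0 0.025 0 0 60 0;0 0 0.025 0 0 60 0"}}

```text
clock: 5.4
tcp_pos: [0.555, 0.0192, 0.06]
orientation: [0.999, 0.041, 0.001, -0.002]
wrist_force: [-3.4, 6.4, 5.8]
opening: 0.0339
grasp_force: 59.2
```

Run:
```python
from h import *
st();im,d=cams.grab_frame("wrist");cv2.imwrite("pics/w3.png",cv2.resize(im[160:360,200:440],(720,600)))
```

```text
t 5.4 p [0.555  0.0192 0.06  ] yaw 4.68 tilt [ 0.001  0.005 -1.   ] F [-3.3598  6.4376  5.763 ] open 0.0338946923564901 gf 59.18880343437195 q [ 0.0314  0.3235 -0.3631  0.8831  0.0049  3.0913]
```

View pics/w3.png

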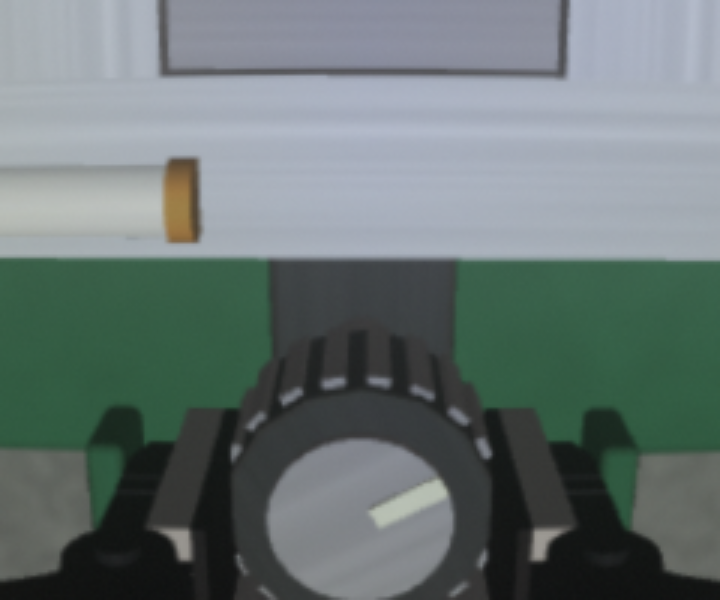

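The head is now gripped: opening 34 mm, 59 N. The tips are about 35 mm behind the TCP. The pitch ball sat 19 mm to the front, so the front must rise about 0.038 rad, which is about 116° clockwise. I'll release, wind back −116°, regrip and turn.

Request:
{"api": "step_arm", "payload": {"increments": "0 -0.0027 0.004 0 0 0 1;0 -0.0027 0.004 0 0 0 1;0 -0.0027 0.004 0 0 0 1;0 -0.0027 0.004 0 0 -116 1;0 -0.0027 0.004 0 0 -116 1;0 -0.0027 0.004 0 0 -116 1;0 -0.0027 0.004 0 0 -116 1;0 -0.0027 0.004 0 0 -116 1;0 -0.0027 0.004 0 0 -116 1;0 -0.0027 0.004 0 0 -116 1;0 -0.0027 0.004 0 0 -116 1;0 -0.0027 0.004 0 0 -116 1;0 -0.0027 0.004 0 0 -116 1;0 -0.0027 0.004 0 0 -116 1;0 -0.0027 0.004 0 0 -116 1;0 -0.0027 0.004 0 0 -116 1;0 -0.0027 0.004 0 0 -116 1;0 -0.0027 0.004 0 0 -116 1;0 -0.0027 0.004 0 0 -116 1;0 -0.0027 0.004 0 0 -116 1"}}

```text
clock: 7.12
tcp_pos: [0.5547, 0.019, 0.0549]
orientation: [0.494, 0.869, -0.0, 0.0]
wrist_force: [-0.7, 0.1, 0.0]
opening: 0.0853
grasp_force: 0.0
```

Request:
{"api": "step_arm", "payload": {"increments": "0 0 0 0 0 0 0;0 0 0 0 0 0 0;0 0 0 0 0 0 0;0 0 0 0 0 0 0;0 0 0 0 0 0 0;0 0 0 0 0 0 0;0 0 0 0 0 0 0;0 0 0 0 0 7 0;0 0 0 0 0 14 0;0 0 0 0 0 21 0;0 0 0 0 0 28 0;0 0 0 0 0 35 0;0 0 0 0 0 42 0;0 0 0 0 0 49 0;0 0 0 0 0 56 0;0 0 0 0 0 63 0;0 0 0 0 0 70 0;0 0 0 0 0 77 0;0 0 0 0 0 84 0;0 0 0 0 0 91 0"}}

```text
clock: 8.78
tcp_pos: [0.5553, 0.0193, 0.0551]
orientation: [0.968, 0.252, 0.001, 0.0]
wrist_force: [0.7, -0.1, 1.5]
opening: 0.0343
grasp_force: 45.1
```

Request:
{"api": "step_arm", "payload": {"increments": "0 0 0 0 0 7 0;0 0 0 0 0 14 0;0 0 0 0 0 20 0;0 0 0 0 0 25 0;0 0 0 0 0 25 0;0 0 0 0 0 25 1;0 0 0 0 0 25 1;0 0 0 0 0 25 1;0 0 0 0 0 25 1;0 0 0 0 0 25 1;0 0 -0.04 0 0 25 1;0 0 -0.08 0 0 25 1;0 0 -0.12 0 0 25 1;0 0 -0.16 0 0 25 1;0 0 -0.19 0 0 25 1;0 0 -0.19 0 0 25 1;0 0 -0.19 0 0 25 1"}}

```text
clock: 10.2
tcp_pos: [0.556, 0.0195, 0.2469]
orientation: [0.999, 0.04, 0.002, 0.0]
wrist_force: [-0.5, -0.4, -1.0]
opening: 0.0853
grasp_force: 0.0
```

Run:
```python
from h import *
st();t,d=cams.grab_frame("wrist");cv2.imwrite("pics/w4.png",t);p=pose();np.save("pics/w4.npy",np.array([*p[0],*p[1]]))
o=np.zeros((600,800,3),np.uint8)
o[:200,:800]=cv2.resize(t[175:203,190:302],(800,200),interpolation=3)
o[200:600,:267]=cv2.resize(t[85:200,130:207],(267,400),interpolation=3)
o[200:500,300:600]=cv2.resize(t[195:265,282:352],(300,300),interpolation=3)
o[200:600,600:800]=cv2.resize(t[260:360,510:560],(200,400))
cv2.imwrite("pics/c4.png",o)
```

```text
t 10.2 p [0.556  0.0195 0.2469] yaw 4.62 tilt [ 0.0044  0.0002 -1.    ] F [-0.4639 -0.3872 -0.9777] open 0.08530791444585825 gf 0.0 q [ 0.0351  0.2118 -0.0689  1.2857  0.      3.096 ]
```

View pics/c4.png

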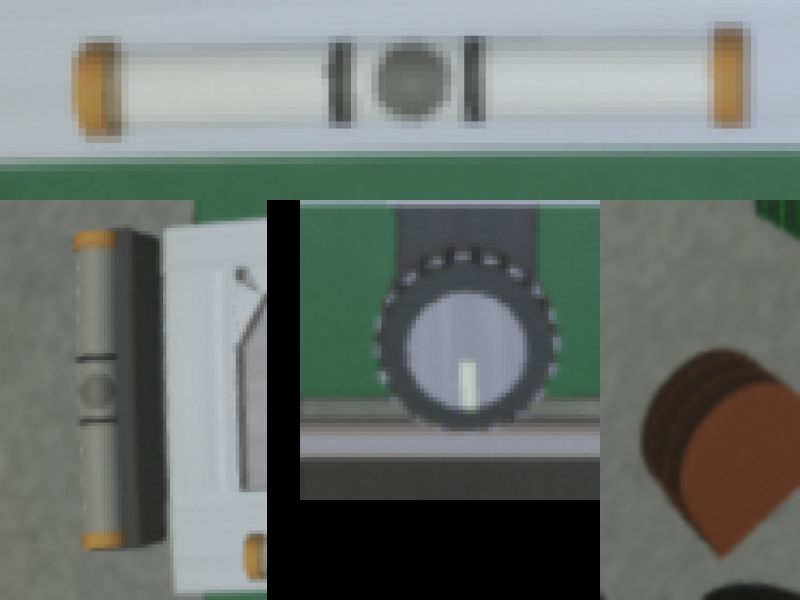

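Both balls now rest between their lines: pitch lines 357/421 with the ball at 391, roll lines 341/474 with the ball at 411 (crop pixels). Next I go over the first brown heel with the camera on the robot side, and measure the open fingertips' true offset.

```bash
cat >> h.py <<'E'
def cloud(n="wrist"):
    P=pose();im,d=cams.grab_frame(n);v,u=np.mgrid[0:480,0:640];c=cams.camera_params(n);K=c["intrinsics"]
    x=(u-K[0,2])/K[0,0];y=(v-K[1,2])/K[1,1]
    if n=="wrist":
        r=np.hypot(x,y)+1e-9;x,y=x*np.tan(r)/r,y*np.tan(r)/r
    q=np.stack([x*d,y*d,d],-1)
    if n=="wrist":
        M=np.array(c["mount"]);T=q@M[:3,:3].T+M[:3,3];W=T@Rot.from_quat(P[1]).as_matrix().T+P[0]
    else: W=(q-c["t"])@c["R"];T=None
    return im,d,W,T
def tips():
    im,d,W,T=cloud();m=(d>0)&(abs(T[...,0])<.014)&(abs(T[...,1])<.06)&(T[...,2]>-.07)&(T[...,2]<-.01)
    z=T[m];print("tip z rel TCP",[np.percentile(z[:,2],p).round(4) for p in(50,90,97,99,100)],"n",len(z))
E
python3 - <<'E'
from h import *
tips()
a=np.load("pics/w4.npy");P=(a[:3],a[3:])
print("screw seen",onz("wrist",320.7,230.2,.109,P),"gripped .5555 .0195")
go(.432,-.306,.2,115.6);go(.432,-.306,.2,226.6,(.432,-.306,.2,115.6))
E
```

```text
tip z rel TCP [np.float64(-0.061), np.float64(-0.0518), np.float64(-0.0491), np.float64(-0.0481), np.float64(-0.0469)] n 3072
screw seen [0.5526 0.018  0.109 ] gripped .5555 .0195
go (0.432, -0.306, 0.2, 115.6) shift [-0.1476  0.3146  0.0439] turn [  -0.08    0.05 -110.99]
go (0.432, -0.306, 0.2, 226.6) shift [0. 0. 0.] turn [   0.    0. -111.]
```

Request:
{"api": "step_arm", "payload": {"increments": "-0.148 0.315 0.044 0 0 -111 1;-0.148 0.315 0.044 0 0 -111 1;-0.148 0.315 0.044 0 0 -111 1;-0.148 0.315 0.044 0 0 -111 1;-0.148 0.315 0.044 0 0 -111 1;-0.148 0.315 0.044 0 0 -111 1;-0.148 0.315 0.044 0 0 -111 1;-0.148 0.315 0.044 0 0 -111 1;-0.148 0.315 0.044 0 0 -111 1;-0.148 0.315 0.044 0 0 -111 1;-0.148 0.315 0.044 0 0 -111 1;-0.148 0.315 0.044 0 0 -111 1;-0.148 0.315 0.044 0 0 -111 1;-0.148 0.315 0.044 0 0 -111 1;-0.148 0.315 0.044 0 0 -111 1;-0.148 0.315 0.044 0 0 -111 1;-0.148 0.315 0.044 0 0 -111 1;-0.148 0.315 0.044 0 0 -111 1;-0.148 0.315 0.044 0 0 -111 1"}}

```text
clock: 11.88
tcp_pos: [0.4313, -0.3057, 0.1991]
orientation: [0.534, 0.846, 0.0, -0.001]
wrist_force: [-0.4, 1.1, -0.3]
opening: 0.0855
grasp_force: 0.0
```

Request:
{"api": "step_arm", "payload": {"increments": "0 0 0 0 0 -111 1;0 0 0 0 0 -111 1;0 0 0 0 0 -111 1;0 0 0 0 0 -111 1;0 0 0 0 0 -111 1;0 0 0 0 0 -111 1;0 0 0 0 0 -111 1;0 0 0 0 0 -111 1;0 0 0 0 0 -111 1;0 0 0 0 0 -111 1;0 0 0 0 0 -111 1;0 0 0 0 0 -111 1;0 0 0 0 0 -111 1;0 0 0 0 0 -111 1;0 0 0 0 0 -111 1;0 0 0 0 0 -111 1;0 0 0 0 0 -111 1"}}

```text
clock: 13.3
tcp_pos: [0.4317, -0.3061, 0.1999]
orientation: [-0.396, 0.918, 0.001, -0.0]
wrist_force: [0.2, -0.7, 0.3]
opening: 0.0851
grasp_force: 0.0
```

```bash
cat >> h.py <<'E'
def heels(rad=.25,zt=.03,save=None):
    "brown heels in wrist view: mask of top faces by depth cloud; pose by D-template match at z=zt"
    P=pose();im,d,W,T=cloud();hsv=cv2.cvtColor(im,cv2.COLOR_BGR2HSV)
    m=cv2.inRange(hsv,(3,80,30),(20,255,255)).astype(bool)&(abs(W[...,2]-zt)<.006)&(np.hypot(W[...,0]-P[0][0],W[...,1]-P[0][1])<rad)
    if save: cv2.imwrite(save,im)
    k,l,s,c=cv2.connectedComponentsWithStats(m.astype(np.uint8))
    out=[]
    for i in range(1,k):
        if s[i,4]<400: continue
        v,u=np.nonzero(l==i);xy=np.array([onz("wrist",a,b,zt,P)[:2] for a,b in zip(u[::3],v[::3])])
        best=None
        from scipy.optimize import minimize
        def inside(p,pts):
            q=pts-p[:2];c,s_=np.cos(p[2]),np.sin(p[2]);x=q[:,0]*c+q[:,1]*s_;y=-q[:,0]*s_+q[:,1]*c
            sd=np.where(x<.001,np.maximum(np.abs(y)-.028,-.029-x),np.hypot(x-.001,y)-.028)
            return sd
        g=np.stack(np.meshgrid(np.arange(-.04,.041,.002),np.arange(-.04,.041,.002)),-1).reshape(-1,2)
        from scipy.spatial import cKDTree
        tr=cKDTree(xy)
        def cost(p):
            sd=inside(p,xy);gg=g+p[:2];si=inside(p,gg);dd=tr.query(gg[si<0])[0]
            return np.sum(np.clip(sd,0,.01)**2)/len(xy)+np.mean(np.clip(dd-.001,0,.01)**2)
        c0=xy.mean(0)
        for a in np.radians(range(0,360,30)):
            r=minimize(cost,[*c0,a],method="Nelder-Mead",options=dict(initial_simplex=[[*c0,a],[c0[0]+.004,c0[1],a],[c0[0],c0[1]+.004,a],[*c0,a+.3]],maxiter=120))
            if best is None or r.fun<best.fun: best=r
        out.append((best.x[:2],np.degrees(best.x[2])%360))
        print("heel at",best.x[:2],"yaw",np.degrees(best.x[2])%360,"cost um2",best.fun*1e12,"px",c[i],"area",s[i,4],"z",np.median(W[l==i][:,2]))
    return out
E
python3 - <<'E'
from h import *
st();heels(save="pics/w5.png")
E
```

```text
t 13.3 p [ 0.4317 -0.3061  0.1999] yaw -133.39 tilt [-0.0012  0.0009 -1.    ] F [ 0.228  -0.6537  0.3115] open 0.08505886899226937 gf 0.0 q [-0.6167  0.181  -0.2133  1.178   0.     -1.4302]
heel at [ 0.4844 -0.4334] yaw 32.0887258558812 cost um2 22184.013513693724 px [190.8476 162.0092] area 2920 z 0.030813705079245066
heel at [ 0.4332 -0.3024] yaw 48.70233730221468 cost um2 9056.273983382762 px [320.8946 221.245 ] area 3122 z 0.030709297600478136
```

View pics/w5.png

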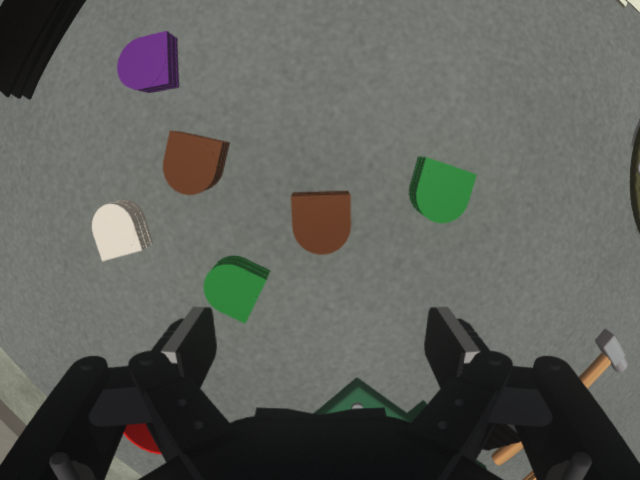

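The view shows brown heels at (321,221) and (191,162). The others are purple (150,62), white (121,232) and green (444,190) and (237,288), so not meant. I'm grasping the near heel 8 mm towards its breast, with the tips 12 mm up so they clear the bed plate later.

Run:
```python
from h import *
im,d,W,T=cloud()
for a in(-.05,-.055,-.06,-.07,-.08,-.09,-.1):
    m=(d>0)&(abs(T[...,2]-a)<.003)&(abs(T[...,1])<.12)&(abs(T[...,0])<.05);print(a,np.percentile(T[m][:,1],[0,2,98,100]) if m.sum() else None)
hx=np.array([np.cos(np.radians(48.7)),np.sin(np.radians(48.7))]);t=np.array([.4322,-.3055])-.008*hx
go(*t,-.031,228.7)
```

```text
-0.05 [-0.0497 -0.0472  0.0472  0.0491]
-0.055 [-0.0563 -0.0538  0.0537  0.0554]
-0.06 [-0.0563 -0.055   0.0548  0.0566]
-0.07 [-0.0566 -0.0555  0.0552  0.0563]
-0.08 [-0.0562 -0.0541  0.053   0.056 ]
-0.09 [-0.0698 -0.0647  0.0645  0.0709]
-0.1 [-0.0746 -0.0697  0.0697  0.0744]
go (np.float64(0.4269199866563125), np.float64(-0.31151011306802806), -0.031, 228.7) shift [ 0.0073 -0.0003  0.2312] turn [ 0.06 -0.01 -2.26]
```

Request:
{"api": "step_arm", "payload": {"increments": "0.0073 0 0.04 0 0 -2.3 1;0.0073 0 0.08 0 0 -2.3 1;0.0073 0 0.12 0 0 -2.3 1;0.0073 0 0.16 0 0 -2.3 1;0.0073 0 0.19 0 0 -2.3 1;0.0073 0 0.21 0 0 -2.3 1;0.0073 0 0.222 0 0 -2.3 1;0.0073 0 0.231 0 0 -2.3 1;0.0073 0 0.231 0 0 -2.3 1;0.0073 0 0.231 0 0 -2.3 0;0.0073 0 0.231 0 0 -2.3 0;0.0073 0 0.231 0 0 -2.3 0;0.0073 0 0.231 0 0 -2.3 0;0.0073 0 0.231 0 0 -2.3 0;0.0073 0 0.231 0 0 -2.3 0"}}

```text
clock: 14.65
tcp_pos: [0.4283, -0.3126, -0.0287]
orientation: [-0.414, 0.91, -0.001, 0.001]
wrist_force: [-0.6, 0.5, 8.0]
opening: 0.0548
grasp_force: 64.5
```

Run:
```python
from h import *
st();im,d,W,T=cloud();cv2.imwrite("pics/w6.png",im[150:480])
```

```text
t 14.65 p [ 0.4283 -0.3126 -0.0287] yaw -131.12 tilt [ 0.0022 -0.0016 -1.    ] F [-0.604   0.4835  8.0008] open 0.05477330068004279 gf 64.53311378136277 q [-0.6304  0.3846 -0.5161  0.6673 -0.     -1.4836]
```

View pics/w6.png

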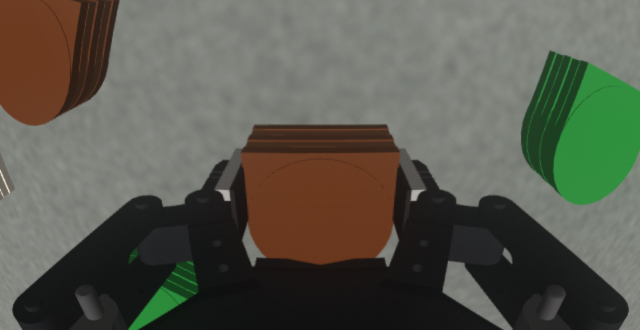

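Run:
```python
from h import *
im,d,W,T=cloud();hsv=cv2.cvtColor(im,cv2.COLOR_BGR2HSV)
m=(d>0)&(abs(T[...,0])<.014)&(abs(T[...,1])<.045)&(abs(T[...,1])>.0285)&(W[...,2]>.004)&(W[...,2]<.05)&(hsv[...,0]>0)&~cv2.inRange(hsv,(3,90,30),(20,255,255)).astype(bool)
z=W[m][:,2];print(np.percentile(z,[0,1,3,10,30,50]),m.sum());print("tool z",np.percentile(T[m][:,2],[100,99,97,90]))
for u,v in((222,315),(232,320),(236,330),(240,345),(418,315),(404,330)): print((u,v),W[v,u],T[v,u],im[v,u])
```

```text
[0.0132 0.0154 0.0173 0.0212 0.0294 0.0361] 2022
tool z [-0.0418 -0.0442 -0.0461 -0.0499]
(222, 315) [ 0.4523 -0.3431  0.0209] [ 0.0072 -0.0383 -0.0496] [32 33 34]
(232, 320) [ 0.4446 -0.3413  0.0324] [ 0.011  -0.0313 -0.0611] [79 82 84]
(236, 330) [ 0.4415 -0.3397  0.0412] [ 0.0118 -0.0279 -0.0699] [25 26 30]
(240, 345) [ 0.446  -0.3341  0.0389] [ 0.0046 -0.0277 -0.0676] [22 22 28]
(418, 315) [ 0.3947 -0.2937  0.0219] [ 0.0079  0.0376 -0.0507] [31 33 33]
(404, 330) [ 0.3998 -0.3023  0.0395] [ 0.011   0.0281 -0.0683] [25 27 31]
```

The heel is well gripped; the fingertips are about 13 mm above the bench and the second heel at the left is undisturbed. I'm refining the nest position from the stored level-bed picture with dark-edge profiles.

Run:
```python
from h import *
a=np.load("pics/w4.npy");P=(a[:3],a[3:]);g=cv2.imread("pics/w4.png",0).astype(float)
bias=np.array([.003,.0015])
ex=np.array([np.cos(np.radians(4.6)),np.sin(np.radians(4.6))]);ey=np.array([-ex[1],ex[0]]);B=np.array([.6402,.0261])
# predicted edges: sample intensity along press axes at z, print minima
def samp(x,y,z):
    w=B+ex*x+ey*y-bias;u,v=proj("wrist",np.array([*w,z]),P);return cv2.getRectSubPix(g.astype(np.float32),(1,1),(u,v))[0,0]
for n,y0 in(("n0",-.088),("n1",0),("n2",.088)):
  for z in(.072,):
    xs=np.arange(-.045,-.018,.0005);f=np.array([np.mean([samp(x,y0+k,z) for k in(-.01,0,.01)]) for x in xs]);i=f.argmin()
    ys=np.arange(-.042,-.02,.0005);r=np.array([np.mean([samp(k,y0+y,z) for k in(-.02,-.012,-.005)]) for y in ys]);l=np.array([np.mean([samp(k,y0-y,z) for k in(-.02,-.012,-.005)]) for y in ys])
    xb=np.arange(.02,.045,.0005);b=np.array([np.mean([samp(x,y0+k,z) for k in(-.004,0,.004)]) for x in xb])
    print(n,"breast",xs[i],f[i].round(),f.max().round(),"right",ys[r.argmin()],r.min().round(),"left",-ys[l.argmin()],l.min().round(),"back",xb[b.argmin()],b.min().round())
hp=B-.008*ex;print("nest1 tcp",hp);go(*hp,.15,184.6);go(*hp,.15,184.6,(.428,-.3126,.12,228.7))
```

```text
n0 breast -0.028999999999999984 149.0 187.0 right -0.02699999999999999 90.0 left 0.02799999999999999 152.0 back 0.031500000000000014 131.0
n1 breast -0.029499999999999985 137.0 192.0 right -0.02849999999999999 136.0 left 0.03149999999999999 140.0 back 0.031500000000000014 138.0
n2 breast -0.029499999999999985 139.0 187.0 right -0.024499999999999987 153.0 left 0.029999999999999992 100.0 back 0.032000000000000015 132.0
nest1 tcp [0.6322 0.0255]
go (np.float64(0.63222576897235), np.float64(0.02545840860536913), 0.15, 184.6) shift [-0.3888  0.0682 -0.1788] turn [-0.15  0.07 44.29]
go (np.float64(0.63222576897235), np.float64(0.02545840860536913), 0.15, 184.6) shift [-0.3888  0.0697 -0.03  ] turn [ 0.   0.  44.1]
```

Request:
{"api": "step_arm", "payload": {"increments": "0 0 -0.03 0 0 0 0;0 0 -0.07 0 0 0 0;0 0 -0.11 0 0 0 0;0 0 -0.15 0 0 0 0;-0.389 0.0685 -0.15 0 0 44.3 0;-0.389 0.0685 -0.15 0 0 44.3 0;-0.389 0.0685 -0.15 0 0 44.3 0;-0.389 0.0685 -0.15 0 0 44.3 0;-0.389 0.0685 -0.15 0 0 44.3 0;-0.389 0.0685 -0.15 0 0 44.3 0;-0.389 0.0685 -0.15 0 0 44.3 0;-0.389 0.0685 -0.15 0 0 44.3 0;-0.389 0.0685 -0.15 0 0 44.3 0;-0.389 0.0685 -0.15 0 0 44.3 0;-0.389 0.0685 -0.15 0 0 44.3 0;-0.389 0.0685 -0.15 0 0 44.3 0;-0.389 0.0685 -0.13 0 0 44.3 0;-0.389 0.0685 -0.11 0 0 44.3 0;-0.389 0.0685 -0.095 0 0 44.3 0;-0.389 0.0685 -0.095 0 0 44.3 0"}}

```text
clock: 16.42
tcp_pos: [0.6277, 0.0249, 0.0615]
orientation: [-0.039, 0.999, -0.0, -0.003]
wrist_force: [-1.0, -0.3, -1.5]
opening: 0.0547
grasp_force: 64.3
```

```bash
cat >> h.py <<'E'
def held(zt):
    "edges of held heel's breast in tool frame: tool-x of the brown top face near fingers"
    im,d,W,T=cloud();hsv=cv2.cvtColor(im,cv2.COLOR_BGR2HSV)
    m=cv2.inRange(hsv,(3,80,20),(20,255,255)).astype(bool)&(abs(T[...,0])<.06)&(abs(T[...,1])<.04)&(abs(T[...,2]+zt)<.05)
    t=T[m];print("brown tool x",np.percentile(t[:,0],[0,1,50,99,100]),"y",np.percentile(t[:,1],[1,99]),"z",np.percentile(t[:,2],[1,5,50,95,99]),len(t))
E
python3 - <<'E'
from h import *
st();held(.05);go(.6322,.0255,.0355,184.6)
E
```

```text
t 16.42 p [0.6277 0.0249 0.0615] yaw -175.49 tilt [-0.0061 -0.0007 -1.    ] F [-0.9507 -0.3407 -1.5294] open 0.05465403504246049 gf 64.27244656719267 q [ 0.0399  0.4527 -0.1657  0.9585 -0.0004 -0.0388]
brown tool x [-0.0336 -0.0304  0.0017  0.0373  0.0447] y [-0.0273  0.027 ] z [-0.0608 -0.0603 -0.0593 -0.039  -0.02  ] 19021
go (0.6322, 0.0255, 0.0355, 184.6) shift [-0.0035  0.0002  0.0278] turn [-0.01 -0.24 -0.09]
```

```bash
cat >> h.py <<'E'
def held2(zt=.0593):
    im,d,W,T=cloud();hsv=cv2.cvtColor(im,cv2.COLOR_BGR2HSV)
    m=cv2.inRange(hsv,(3,80,20),(20,255,255)).astype(bool)&(abs(T[...,0])<.06)&(abs(T[...,1])<.04)&(abs(T[...,2]+zt)<.004)
    t=T[m]
    for y in(-.02,-.01,0,.01,.02):
        k=t[abs(t[:,1]-y)<.002];print("y",y,"breast tool x",np.percentile(k[:,0],[98,100]),"min",k[:,0].min())
    print("y",np.percentile(t[:,1],[.5,99.5]))
E
python3 -c "
from h import *
st();held2();go(.6322,.0255,.0355,184.6)"
```

```text
t 16.47 p [0.6288 0.025  0.0633] yaw -175.49 tilt [-0.0041 -0.0005 -1.    ] F [-0.0092 -0.6815 -0.1703] open 0.05474772237284446 gf 64.27299658767879 q [ 0.04    0.4514 -0.1632  0.9603 -0.0003 -0.0387]
y -0.02 breast tool x [0.0171 0.0177] min -0.030472997031018287
y -0.01 breast tool x [0.0171 0.0178] min -0.032120245243040954
y 0 breast tool x [0.0171 0.0175] min -0.03378809952867845
y 0.01 breast tool x [0.0172 0.0179] min -0.031828643212919575
y 0.02 breast tool x [0.0173 0.0179] min -0.03054379457069481
y [-0.0277  0.0271]
go (0.6322, 0.0255, 0.0355, 184.6) shift [-0.002   0.0001  0.0293] turn [-0.01 -0.08 -0.08]
```

Request:
{"api": "step_arm", "payload": {"increments": "0 0 0 0 0 0 0;0 0 0 0 0 0 0;0 0 0.01 0 0 0 0;0 0 0.015 0 0 0 0;0 0 0.018 0 0 0 0;0 0 0.021 0 0 0 0;0 0 0.024 0 0 0 0;0 0 0.026 0 0 0 0;0 0 0.026 0 0 0 0"}}

```text
clock: 17.27
tcp_pos: [0.6307, 0.0263, 0.0413]
orientation: [-0.04, 0.999, -0.0, -0.0]
wrist_force: [-11.0, -1.5, 20.2]
opening: 0.0553
grasp_force: 67.4
```

```bash
python3 -c "
from h import *
st();held2();go(.6318,.0255,.0355,184.6)"
```

```text
t 17.27 p [0.6307 0.0263 0.0413] yaw -175.39 tilt [-0.     -0.0003 -1.    ] F [-11.0015  -1.498   20.1764] open 0.055254070968579726 gf 67.4136308580637 q [ 0.0418  0.4702 -0.1887  0.9119 -0.0003 -0.0387]
y -0.02 breast tool x [0.0172 0.0178] min -0.029624842441475133
y -0.01 breast tool x [0.0174 0.018 ] min -0.03117610359911792
y 0 breast tool x [0.0173 0.0181] min -0.03308439189271384
y 0.01 breast tool x [0.0174 0.0181] min -0.031067207376829165
y 0.02 breast tool x [0.0176 0.0181] min -0.029492569404256763
y [-0.0277  0.027 ]
go (0.6318, 0.0255, 0.0355, 184.6) shift [-0.0011 -0.0009  0.0058] turn [-0.01  0.    0.02]
```

Request:
{"api": "step_arm", "payload": {"increments": "0.001 0 -0.002 0 0 0 0;0.002 0 -0.001 0 0 0 0;0.002 0 0 0 0 0 0;0.0025 0 0.001 0 0 0 0;0.003 0 0.002 0 0 0 0;0.003 0 0.002 0 0 0 0"}}

```text
clock: 17.82
tcp_pos: [0.6302, 0.0262, 0.0401]
orientation: [-0.04, 0.999, -0.0, 0.002]
wrist_force: [-8.2, -1.3, 21.6]
opening: 0.0551
grasp_force: 67.9
```

Request:
{"api": "step_arm", "payload": {"increments": "0.001 0 -0.003 0 0 0 0;0.002 0 -0.003 0 0 0 0;0.002 0 -0.003 0 0 0 0;0.002 0 -0.003 0 0 0 0;0.002 0 -0.003 0 0 0 0"}}

```text
clock: 18.23
tcp_pos: [0.6257, 0.026, 0.0388]
orientation: [-0.04, 0.999, 0.0, -0.001]
wrist_force: [-0.1, -0.6, -1.4]
opening: 0.0546
grasp_force: 65.0
```

```bash
python3 -c "
from h import *
st();held2();P=pose()
s,d=cams.grab_frame('scene');cv2.imwrite('pics/s2.png',cv2.resize(s[230:380,240:400],(800,750))[:600])"
```

```text
t 18.23 p [0.6257 0.026  0.0388] yaw -175.4 tilt [-0.0015 -0.     -1.    ] F [-0.0669 -0.5723 -1.3716] open 0.05462463115291964 gf 65.01594308763742 q [ 0.0416  0.4652 -0.2029  0.9042  0.     -0.0387]
y -0.02 breast tool x [0.0169 0.0179] min -0.030153414791860095
y -0.01 breast tool x [0.0173 0.0178] min -0.030579169381409477
y 0 breast tool x [0.0173 0.0178] min -0.032836480353972006
y 0.01 breast tool x [0.0174 0.018 ] min -0.030325234931373485
y 0.02 breast tool x [0.0174 0.0183] min -0.02967048627289391
y [-0.0277  0.0271]
```

Request:
{"api": "step_arm", "payload": {"increments": "0 0 0.001 0 0 0 0;0 0 0.002 0 0 0 0;0 0 0.003 0 0 0 0;0 0 0.004 0 0 0 0;0 0 0.004 0 0 0 0;0 0 0.004 0 0 0 0"}}

```text
clock: 18.83
tcp_pos: [0.6263, 0.026, 0.0357]
orientation: [-0.04, 0.999, 0.0, -0.0]
wrist_force: [-0.5, -0.6, -0.6]
opening: 0.0552
grasp_force: 65.2
```

Request:
{"api": "step_arm", "payload": {"increments": "0 0 0 0 0 0 0.85;0 0 0 0 0 0 0.85;0 0 0 0 0 0 0.85;0 0 0 0 0 0 0.85;0 0 -0.02 0 0 0 0.85;0 0 -0.05 0 0 0 0.85;0 0 -0.09 0 0 0 0.85;0 0 -0.13 0 0 0 0.85;0 0 -0.165 0 0 0 1;0 0 -0.165 0 0 0 1"}}

```text
clock: 19.67
tcp_pos: [0.6307, 0.0262, 0.2095]
orientation: [-0.04, 0.999, 0.0, 0.006]
wrist_force: [1.3, -0.3, 0.7]
opening: 0.0853
grasp_force: 0.0
```

```bash
cat >> h.py <<'E'
def seated(n="wrist",zlo=.07,zhi=.13):
    "brown top faces above the press: centre and plane"
    im,d,W,T=cloud(n);hsv=cv2.cvtColor(im,cv2.COLOR_BGR2HSV)
    m=cv2.inRange(hsv,(3,80,20),(20,255,255)).astype(bool)&(W[...,2]>zlo)&(W[...,2]<zhi)&(W[...,0]>.55)&(abs(W[...,1])<.2)&(d>0)
    m=cv2.erode(m.astype(np.uint8),np.ones((3,3)))
    k,l,s,c=cv2.connectedComponentsWithStats(m)
    for i in range(1,k):
        if s[i,4]<60: continue
        w=W[l==i];A=np.c_[w[:,:2]-w[:,:2].mean(0),np.ones(len(w))];co=np.linalg.lstsq(A,w[:,2],rcond=None)[0]
        print(n,"centre",w.mean(0),"x",np.percentile(w[:,0],[1,99]),"y",np.percentile(w[:,1],[1,99]),"slope",co[:2],"n",len(w),"px",c[i])
E
python3 - <<'E'
from h import *
st();seated();seated("top");seated("scene")
go(.4766,-.4407,.2,212.1)
E
```

```text
t 19.67 p [0.6307 0.0262 0.2095] yaw -175.4 tilt [ 0.0123  0.0005 -0.9999] F [ 1.2751 -0.2749  0.6602] open 0.08527100787028843 gf 0.0 q [ 0.0415  0.3578  0.0408  1.2415 -0.     -0.0388]
wrist centre [0.6342 0.0262 0.0947] x [0.609  0.6636] y [-0.0005  0.0515] slope [ 0.0091 -0.0004] n 3915 px [320.3849 236.0117]
top centre [0.6231 0.0131 0.094 ] x [0.6116 0.6363] y [-0.0003  0.0297] slope [ 0.0274 -0.0375] n 95 px [288.0526 224.8421]
scene centre [0.6421 0.0325 0.0923] x [0.6156 0.6695] y [0.005  0.0562] slope [-0.0371 -0.0267] n 394 px [322.4289 294.7513]
go (0.4766, -0.4407, 0.2, 212.1) shift [ 0.1868 -0.4532  0.0008] turn [ -0.01   0.04 -27.5 ]
```

The heel sits at top height z ≈ 0.094, flat, so it is seated in the middle nest. On to the second heel.

Request:
{"api": "step_arm", "payload": {"increments": "0.187 -0.453 0 0 0 -27.5 1;0.187 -0.453 0 0 0 -27.5 1;0.187 -0.453 0 0 0 -27.5 1;0.187 -0.453 0 0 0 -27.5 1;0.187 -0.453 0 0 0 -27.5 1;0.187 -0.453 0 0 0 -27.5 1;0.187 -0.453 0 0 0 -27.5 1;0.187 -0.453 0 0 0 -27.5 1;0.187 -0.453 0 0 0 -27.5 1;0.187 -0.453 0 0 0 -27.5 1;0.187 -0.453 0 0 0 -27.5 1;0.187 -0.453 0 0 0 -27.5 1;0.187 -0.453 0 0 0 -27.5 1;0.187 -0.453 0 0 0 -27.5 1;0.187 -0.453 0 0 0 -27.5 1;0.187 -0.453 0 0 0 -27.5 1;0.187 -0.453 0 0 0 -27.5 1;0.187 -0.453 0 0 0 -27.5 1;0.187 -0.453 0 0 0 -27.5 1"}}

```text
clock: 21.4
tcp_pos: [0.4768, -0.4395, 0.201]
orientation: [-0.277, 0.961, -0.0, 0.0]
wrist_force: [-0.5, 0.8, 0.5]
opening: 0.0854
grasp_force: 0.0
```

Run:
```python
from h import *
st();
for (xy,a) in heels(save="pics/w7.png"):
    Y=a+180;t=np.radians(Y);b=np.array([np.cos(t),np.sin(t)])*.003+np.array([np.sin(t),-np.cos(t)])*-.0013
    c=xy+b;hx=-np.array([np.cos(t),np.sin(t)]);p=c-.008*hx;print(c);go(*p,-.031,Y)
```

```text
t 21.4 p [ 0.4768 -0.4395  0.201 ] yaw -147.81 tilt [ 0.0001 -0.0001 -1.    ] F [-0.5374  0.7984  0.4718] open 0.08543849170985995 gf 0.0 q [-0.7448  0.4058  0.0908  1.2556  0.     -1.3066]
heel at [ 0.4844 -0.4343] yaw 30.706008339743622 cost um2 7157.800989221352 px [320.6505 226.7951] area 3070 z 0.03068817547429248
[ 0.4825 -0.437 ]
go (np.float64(0.4755968433074328), np.float64(-0.44106290927033376), -0.031, np.float64(210.70600833974362)) shift [ 0.0017 -0.0005  0.232 ] turn [-0.01  0.    1.47]
```

Request:
{"api": "step_arm", "payload": {"increments": "0.0017 -0.0005 0.04 0 0 1.5 1;0.0017 -0.0005 0.08 0 0 1.5 1;0.0017 -0.0005 0.12 0 0 1.5 1;0.0017 -0.0005 0.16 0 0 1.5 1;0.0017 -0.0005 0.19 0 0 1.5 1;0.0017 -0.0005 0.21 0 0 1.5 1;0.0017 -0.0005 0.222 0 0 1.5 1;0.0017 -0.0005 0.231 0 0 1.5 1;0.0017 -0.0005 0.231 0 0 1.5 1;0.0017 -0.0005 0.231 0 0 1.5 0;0.0017 -0.0005 0.231 0 0 1.5 0;0.0017 -0.0005 0.231 0 0 1.5 0;0.0017 -0.0005 0.231 0 0 1.5 0;0.0017 -0.0005 0.231 0 0 1.5 0;0.0017 -0.0005 0.231 0 0 1.5 0"}}

```text
clock: 22.7
tcp_pos: [0.4764, -0.4431, -0.028]
orientation: [-0.264, 0.965, -0.002, 0.001]
wrist_force: [-0.8, 0.2, 6.6]
opening: 0.0548
grasp_force: 65.2
```

Run:
```python
from h import *
st();held2(.0595);go(.619,.1137,.10,184.6)
```

```text
t 22.7 p [ 0.4764 -0.4431 -0.028 ] yaw -149.4 tilt [ 0.0027 -0.0024 -1.    ] F [-0.7829  0.1977  6.6446] open 0.05478941341621533 gf 65.19703749247128 q [-0.7492  0.5681 -0.2059  0.7932  0.0001 -1.2832]
y -0.02 breast tool x [0.0164 0.0174] min -0.0306295533984782
y -0.01 breast tool x [0.0166 0.017 ] min -0.032095741262749625
y 0 breast tool x [0.0166 0.0172] min -0.0343106443789704
y 0.01 breast tool x [0.0167 0.0172] min -0.031589063816562596
y 0.02 breast tool x [0.0168 0.0173] min -0.030917115346350707
y [-0.0277  0.0273]
go (0.619, 0.1137, 0.1, 184.6) shift [-0.4062  0.4063 -0.129 ] turn [-0.18  0.11 26.  ]
```

Request:
{"api": "step_arm", "payload": {"increments": "0 0 -0.03 0 0 0 0;0 0 -0.07 0 0 0 0;0 0 -0.11 0 0 0 0;-0.406 0.406 -0.15 0 0 26 0;-0.406 0.406 -0.15 0 0 26 0;-0.406 0.406 -0.15 0 0 26 0;-0.406 0.406 -0.15 0 0 26 0;-0.406 0.406 -0.15 0 0 26 0;-0.406 0.406 -0.15 0 0 26 0;-0.406 0.406 -0.15 0 0 26 0;-0.406 0.406 -0.15 0 0 26 0;-0.406 0.406 -0.15 0 0 26 0;-0.406 0.406 -0.15 0 0 26 0;-0.406 0.406 -0.15 0 0 26 0;-0.406 0.406 -0.15 0 0 26 0;-0.406 0.406 -0.15 0 0 26 0;-0.406 0.406 -0.15 0 0 26 0;-0.406 0.406 -0.15 0 0 26 0;-0.406 0.406 -0.15 0 0 26 0;-0.406 0.406 -0.15 0 0 26 0"}}

```text
clock: 24.42
tcp_pos: [0.6176, 0.1142, 0.1199]
orientation: [-0.04, 0.999, -0.0, -0.0]
wrist_force: [-0.2, -0.2, -0.4]
opening: 0.0548
grasp_force: 64.3
```

Request:
{"api": "step_arm", "payload": {"increments": "0 0 0 0 0 0 0;0 0 0.02 0 0 0 0;0 0 0.04 0 0 0 0;0 0 0.055 0 0 0 0;0 0 0.055 0 0 0 0;0 0 0.055 0 0 0 0;0 0 0.055 0 0 0 0"}}

```text
clock: 25.0
tcp_pos: [0.6184, 0.1134, 0.0658]
orientation: [-0.039, 0.999, 0.0, 0.001]
wrist_force: [-0.4, 0.1, -1.1]
opening: 0.0551
grasp_force: 64.3
```

Run:
```python
from h import *
st();held2(.0595);go(.6185,.1137,.0365,184.6)
```

```text
t 25.0 p [0.6184 0.1134 0.0658] yaw -175.48 tilt [ 0.001   0.0002 -1.    ] F [-0.3592  0.0806 -1.1204] open 0.05512788297998789 gf 64.26143285687431 q [ 0.1814  0.4439 -0.1687  0.9572 -0.      0.1026]
y -0.02 breast tool x [0.0163 0.0169] min -0.031057395868964513
y -0.01 breast tool x [0.0164 0.017 ] min -0.03230629084447598
y 0 breast tool x [0.0165 0.0172] min -0.034921411826185036
y 0.01 breast tool x [0.0165 0.0173] min -0.03195376320121189
y 0.02 breast tool x [0.0167 0.0175] min -0.030969865071811292
y [-0.0277  0.0271]
go (0.6185, 0.1137, 0.0365, 184.6) shift [ 0.0004 -0.      0.0297] turn [ 0.01  0.11 -0.06]
```

Request:
{"api": "step_arm", "payload": {"increments": "0 0 0.01 0 0 0 0;0 0 0.017 0 0 0 0;0 0 0.02 0 0 0 0;0 0 0.023 0 0 0 0;0 0 0.026 0 0 0 0;0 0 0.028 0 0 0 0;0 0 0.029 0 0 0 0;0 0 0.029 0 0 0 0;0 0 0.029 0 0 0 0"}}

```text
clock: 25.8
tcp_pos: [0.6177, 0.1144, 0.036]
orientation: [-0.04, 0.999, 0.0, -0.0]
wrist_force: [-1.8, 0.2, 3.1]
opening: 0.0547
grasp_force: 64.7
```

Request:
{"api": "step_arm", "payload": {"increments": "0 0 0 0 0 0 0.85;0 0 0 0 0 0 0.85;0 0 0 0 0 0 0.85;0 0 0 0 0 0 0.85;0 0 -0.02 0 0 0 0.85;0 0 -0.05 0 0 0 0.85;0 0 -0.09 0 0 0 0.85;0 0 -0.13 0 0 0 0.85;0 0 -0.165 0 0 0 1;0 0 -0.165 0 0 0 1;0.09 -0.05 -0.165 0 0 0 0;0.09 -0.05 -0.165 0 0 0 0;0.09 -0.05 -0.165 0 0 0 0;0.09 -0.05 -0.165 0 0 0 0;0.09 -0.05 -0.165 0 0 0 0;0.09 -0.05 -0.165 0 0 0 0"}}

```text
clock: 27.13
tcp_pos: [0.5331, 0.0575, 0.201]
orientation: [-0.04, 0.999, 0.0, 0.001]
wrist_force: [0.1, 0.7, -0.2]
opening: 0.0118
grasp_force: 0.0
```

Run:
```python
from h import *
st();seated();seated("scene");seated("top")
t,d=cams.grab_frame("top");s,d2=cams.grab_frame("scene");im,d3,W,T=cloud();cv2.imwrite("pics/w8.png",im)
tp=(abs(W[...,2]-.079)<.02)&(W[...,0]<.49)&(W[...,0]>.38)&(abs(W[...,1])<.07);print("pedal",tp.sum(),np.percentile(W[tp],[1,50,99],axis=0) if tp.sum() else 0)
P=pose();a=np.load("pics/w1.npy");P1=(a[:3],a[3:])
for u,v,z in((277,293,.075),(356,293,.075),(277,347,.08),(356,347,.08)):print(onz("wrist",u,v,z,P1))
o=np.zeros((600,800,3),np.uint8);o[:,:800]=cv2.resize(s[225:375,230:430],(800,600),interpolation=3);cv2.imwrite("pics/c8.png",o)
```

```text
t 27.13 p [0.5331 0.0575 0.201 ] yaw -175.41 tilt [ 0.0014  0.0004 -1.    ] F [ 0.1085  0.7203 -0.2012] open 0.01178788324246265 gf 0.0 q [ 0.1073  0.1909 -0.1988  1.1798  0.0002  0.0271]
wrist centre [0.5826 0.1798 0.08  ] x [0.581  0.5851] y [0.1755 0.1844] slope [1.2395 0.4651] n 67 px [450.403  296.2836]
wrist centre [0.6102 0.1267 0.0924] x [0.5989 0.631 ] y [0.1099 0.1404] slope [ 0.2479 -0.0005] n 1057 px [392.2091 327.2952]
wrist centre [0.6205 0.0063 0.0935] x [0.6104 0.6393] y [-0.0014  0.0152] slope [0.1823 0.042 ] n 448 px [254.0089 328.4576]
scene centre [0.6423 0.0328 0.0921] x [0.6164 0.6689] y [0.0052 0.0568] slope [-0.0491 -0.0343] n 388 px [322.4278 294.9253]
scene centre [0.634  0.1207 0.0926] x [0.6079 0.661 ] y [0.0936 0.1438] slope [-0.0477 -0.0167] n 403 px [349.1315 318.3052]
top centre [0.6336 0.0232 0.0946] x [0.6111 0.6603] y [-0.0003  0.0457] slope [-0.0101 -0.0076] n 293 px [284.3925 220.8464]
pedal 7219 [[ 0.4225 -0.0314  0.0595]
 [ 0.4496  0.0122  0.0797]
 [ 0.4797  0.0524  0.0911]]
[0.4788 0.0537 0.075 ]
[ 0.4855 -0.027   0.075 ]
[0.4173 0.051  0.08  ]
[ 0.4244 -0.0339  0.08  ]
```

View pics/c8.png

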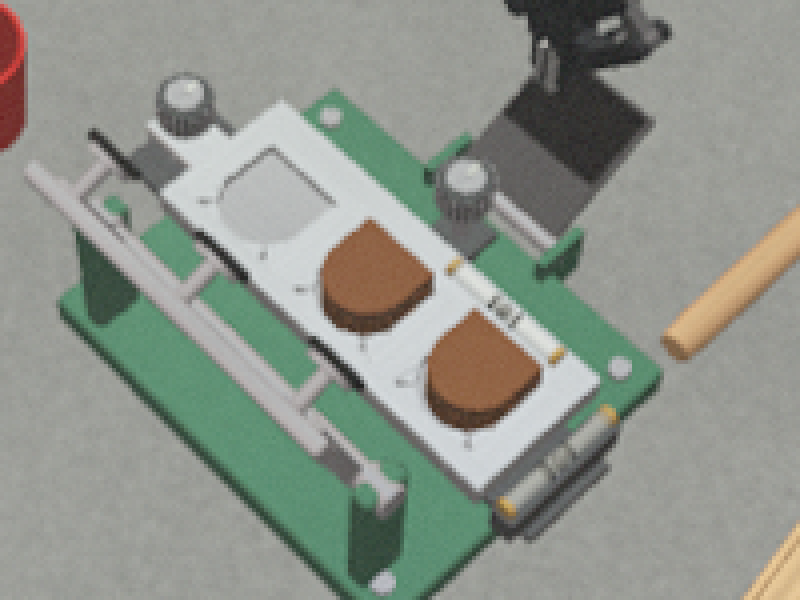

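Both heels sit flat in the middle and left nests (crop (375,275) and (483,370)) and the roll ball is still centred. The pedal pad is at about (0.450, 0.0115, 0.080).

```bash
python3 -c "
from h import *
go(.450,.0115,.06,184.6);go(.450,.0115,.042,184.6);go(.437,.0105,.005,184.6)"
```

```text
go (0.45, 0.0115, 0.06, 184.6) shift [ 0.086  -0.0393  0.1405] turn [ 0.   -0.02  0.03]
go (0.45, 0.0115, 0.042, 184.6) shift [ 0.086  -0.0393  0.1585] turn [ 0.   -0.02  0.03]
go (0.437, 0.0105, 0.005, 184.6) shift [ 0.0991 -0.0393  0.1955] turn [ 0.   -0.02  0.03]
```

Request:
{"api": "step_arm", "payload": {"increments": "0.086 -0.039 0.04 0 0 0 0;0.086 -0.039 0.08 0 0 0 0;0.086 -0.039 0.11 0 0 0 0;0.086 -0.039 0.135 0 0 0 0;0.086 -0.039 0.145 0 0 0 0;0.086 -0.039 0.155 0 0 0 0;0.088 -0.039 0.163 0 0 0 0;0.091 -0.039 0.170 0 0 0 0;0.093 -0.039 0.177 0 0 0 0;0.095 -0.039 0.183 0 0 0 0;0.097 -0.039 0.188 0 0 0 0;0.098 -0.039 0.192 0 0 0 0;0.098 -0.039 0.192 0 0 0 0"}}

```text
clock: 28.52
tcp_pos: [0.44, 0.0107, 0.0095]
orientation: [-0.04, 0.999, -0.0, 0.002]
wrist_force: [1.9, -0.7, 7.1]
opening: -0.0001
grasp_force: 3.5
```

```bash
cat >> h.py <<'E'
def pedal():
    im,d,W,T=cloud("top");m=(d>0)&(W[...,0]>.38)&(W[...,0]<.52)&(abs(W[...,1]-.01)<.04)
    P=pose()[0];w=W[m]
    for x in(.41,.42,.43,.44,.46,.47,.48,.49):
        k=w[abs(w[:,0]-x)<.004][:,2];print(x,np.percentile(k,[5,25,50]).round(4),end=" | ")
    print()
E
python3 -c "
from h import *
st();pedal();seated('scene',.06,.13)
im,d,W,T=cloud('scene')
m=(d>0)&(W[...,2]>.105)&(W[...,0]>.6)&(W[...,0]<.85)&(abs(W[...,1]-.03)<.14);print('beam',np.percentile(W[m],[2,50,98],axis=0))
"
```

```text
t 28.52 p [0.44   0.0107 0.0095] yaw -175.38 tilt [ 0.0033 -0.     -1.    ] F [ 1.8799 -0.7277  7.1301] open -7.963088364604812e-05 gf 3.4706171974539757 q [ 0.0245  0.1875 -0.6859  0.6941 -0.0001 -0.0562]
0.41 [0.5688 0.5791 0.5824] | 0.42 [0.1421 0.5719 0.5751] | 0.43 [0.5658 0.5692 0.5711] | 0.44 [0.5471 0.5521 0.5534] | 0.46 [0.045  0.5453 0.5472] | 0.47 [0.0412 0.5368 0.5403] | 0.48 [0.0428 0.5191 0.5262] | 0.49 [0.0334 0.0373 0.0383] | 
scene centre [0.6565 0.0405 0.091 ] x [0.6372 0.6703] y [0.0086 0.0572] slope [-0.1883 -0.1083] n 130 px [319.9231 300.5   ]
scene centre [0.6362 0.1364 0.091 ] x [0.6066 0.6601] y [0.1251 0.1443] slope [-0.1357  0.0355] n 115 px [352.8435 323.8087]
beam [[ 0.6298 -0.0846  0.1068]
 [ 0.6912  0.0405  0.1359]
 [ 0.7645  0.1609  0.1462]]
```

Request:
{"api": "step_arm", "payload": {"increments": "0.001 0 0.003 0 0 0 0;0.002 0 0.006 0 0 0 0;0.002 0 0.006 0 0 0 0;0.002 0 0.006 0 0 0 0"}}

```text
clock: 29.0
tcp_pos: [0.4401, 0.0107, 0.0077]
orientation: [-0.04, 0.999, 0.0, 0.004]
wrist_force: [-11.1, -0.9, 49.1]
opening: -0.0002
grasp_force: 24.9
```

Request:
{"api": "step_arm", "payload": {"increments": "0.001 0 0.002 0 0 0 0;0.001 0 0.004 0 0 0 0;0.001 0 0.004 0 0 0 0;0.001 0 0.004 0 0 0 0"}}

```text
clock: 29.33
tcp_pos: [0.4403, 0.0107, 0.0068]
orientation: [-0.04, 0.999, 0.0, 0.005]
wrist_force: [-22.8, -0.4, 90.6]
opening: 0.0
grasp_force: 45.2
```

The stop is reached: the force rises stiffly at about 10 N/mm. I'm backing off to about 35 N and holding.

Request:
{"api": "step_arm", "payload": {"increments": "-0.001 0 -0.0055 0 0 0 0;-0.001 0 -0.0055 0 0 0 0;-0.001 0 -0.0055 0 0 0 0;-0.001 0 -0.0055 0 0 0 0"}}

```text
clock: 29.67
tcp_pos: [0.4401, 0.0107, 0.0081]
orientation: [-0.04, 0.999, 0.0, 0.004]
wrist_force: [-6.6, 0.0, 34.1]
opening: 0.0001
grasp_force: 17.0
```

```bash
python3 -c "
from h import *
st()
im,d,W,T=cloud('scene');cv2.imwrite('pics/c9.png',cv2.resize(im[215:375,240:440],(750,600),interpolation=3))
w=W[(d>0)&(abs(W[...,1]-.011)<.045)&(W[...,0]>.41)&(W[...,0]<.49)&(W[...,2]<.09)]
e=np.array([.997,.08]);x=w[:,:2]@e
for a in np.arange(.41,.5,.01):
    k=w[abs(x-a)<.004][:,2];print(round(a,2),len(k),np.median(k).round(4) if len(k) else None)
"
```

```text
t 29.67 p [0.4401 0.0107 0.0081] yaw -175.38 tilt [ 0.0072  0.0003 -1.    ] F [-6.6217  0.0206 34.1159] open 0.00013517424251187484 gf 17.001833809772506 q [ 0.0242  0.1863 -0.6914  0.6859  0.0001 -0.0564]
0.41 5 0.0018
0.42 46 0.0363
0.43 52 0.0394
0.44 84 0.0401
0.45 172 0.0477
0.46 87 0.0403
0.47 115 0.0389
0.48 90 0.0367
0.49 33 0.0364
0.5 0 None
```

View pics/c9.png

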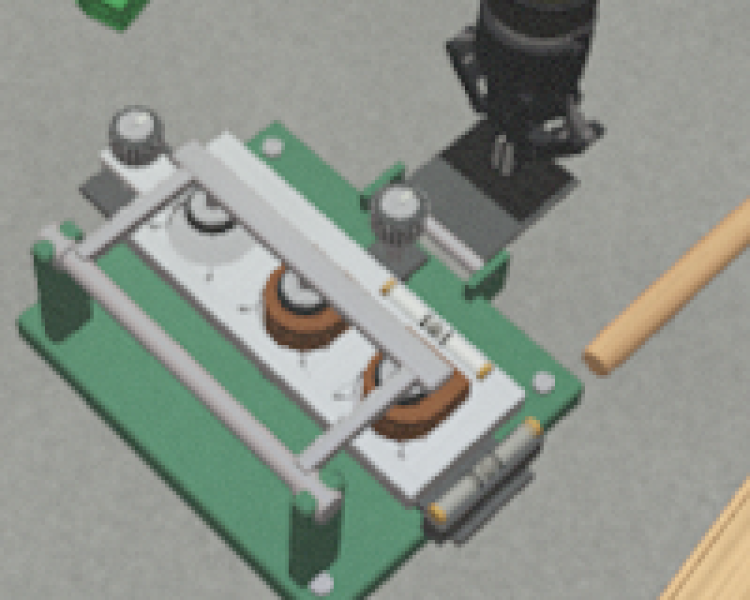

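The beam's pads rest on both heels (crop (300,290) and (400,385)). The pedal pad measures z ≈ 0.040, so it is on its stop. Holding.

Request:
{"api": "step_arm", "payload": {"increments": "0 0 0 0 0 0 0;0 0 0 0 0 0 0;0 0 0 0 0 0 0;0 0 0 0 0 0 0;0 0 0 0 0 0 0;0 0 0 0 0 0 0;0 0 0 0 0 0 0;0 0 0 0 0 0 0;0 0 0 0 0 0 0;0 0 0 0 0 0 0;0 0 0 0 0 0 0;0 0 0 0 0 0 0;0 0 0 0 0 0 0;0 0 0 0 0 0 0;0 0 0 0 0 0 0;0 0 0 0 0 0 0;0 0 0 0 0 0 0;0 0 0 0 0 0 0;0 0 0 0 0 0 0;0 0 0 0 0 0 0"}}

```text
clock: 31.38
tcp_pos: [0.4401, 0.0107, 0.0081]
orientation: [-0.04, 0.999, 0.0, 0.004]
wrist_force: [-5.8, 0.3, 33.8]
opening: 0.0
grasp_force: 17.1
```

Request:
{"api": "step_arm", "payload": {"increments": "0 0 0 0 0 0 0;0 0 0 0 0 0 0;0 0 0 0 0 0 0;0 0 0 0 0 0 0;0 0 0 0 0 0 0;0 0 0 0 0 0 0;0 0 0 0 0 0 0;0 0 0 0 0 0 0;0 0 0 0 0 0 0;0 0 0 0 0 0 0;-0.003 0 -0.010 0 0 0 0;-0.006 0 -0.020 0 0 0 0;-0.009 0 -0.030 0 0 0 0;-0.011 0 -0.040 0 0 0 0;-0.012 0 -0.055 0 0 0 0;-0.012 0 -0.075 0 0 0 0;-0.012 0 -0.10 0 0 0 0;-0.012 0 -0.13 0 0 0 0;-0.012 0 -0.16 0 0 0 0;-0.012 0 -0.19 0 0 0 1"}}

```text
clock: 33.05
tcp_pos: [0.4478, 0.0115, 0.196]
orientation: [-0.04, 0.999, 0.0, 0.0]
wrist_force: [0.3, -0.1, -0.2]
opening: 0.0107
grasp_force: 0.0
```

```bash
python3 -c "
from h import *
st();seated('scene')
im,d,W,T=cloud('scene')
m=(d>0)&(W[...,2]>.105)&(W[...,0]>.6)&(W[...,0]<.85)&(abs(W[...,1]-.03)<.14);print('beam',np.percentile(W[m],[2,50,98],axis=0))
im,d,W,T=cloud('top');t=(d>0)&(abs(W[...,2]-.018)<.005)&(W[...,1]>.22)&(W[...,1]<.5)&(W[...,0]>.3)
p=W[t][:,:2].astype(np.float32);hsv=cv2.cvtColor(im,cv2.COLOR_BGR2HSV)
wd=cv2.inRange(hsv,(8,50,90),(25,255,255)).astype(bool)&(W[...,1]>.24)&(W[...,1]<.48)&(W[...,0]>.33)&(W[...,0]<.7)&(W[...,2]<.03);wd=cv2.erode(wd.astype(np.uint8),np.ones((3,3)))>0
print('tray rect',cv2.minAreaRect(W[wd][:,:2].astype(np.float32)),wd.sum(),'floor z',np.percentile(W[wd][:,2],[20,50,80]))
go(.6262,.026,.12,184.6);go(.619,.1137,.12,184.6)
"
```

```text
t 33.05 p [0.4478 0.0115 0.196 ] yaw -175.38 tilt [ 0.0003  0.0001 -1.    ] F [ 0.3366 -0.1167 -0.1548] open 0.0106678288609067 gf 0.0 q [ 0.0257  0.0282 -0.3943  1.148   0.0001 -0.0549]
scene centre [0.642  0.0324 0.0924] x [0.6159 0.6689] y [0.0047 0.0564] slope [-0.0457 -0.0225] n 405 px [322.4296 294.6667]
scene centre [0.6346 0.1204 0.0927] x [0.6079 0.6614] y [0.0931 0.1431] slope [-0.06   -0.0282] n 429 px [348.8648 318.338 ]
beam [[ 0.7295 -0.0805  0.1162]
 [ 0.7654  0.0516  0.2299]
 [ 0.7992  0.1623  0.251 ]]
tray rect ((0.5225865244865417, 0.3621410131454468), (0.2747867703437805, 0.15685907006263733), 11.737462043762207) 5028 floor z [0.0039 0.0068 0.0103]
go (0.6262, 0.026, 0.12, 184.6) shift [-0.1762  0.0002  0.078 ] turn [-0.01  0.32  0.02]
go (0.619, 0.1137, 0.12, 184.6) shift [-0.1761  0.0882  0.0779] turn [-0.01  0.32  0.02]
```

The squeeze is done and the beam stands open again. The tray centre is at (0.5226, 0.3621), yaw 11.7°. I'm picking up the left-nest heel.

Request:
{"api": "step_arm", "payload": {"increments": "-0.175 0.0888 0.04 0 0 0 0.85;-0.175 0.0888 0.07 0 0 0 0.85;-0.175 0.0888 0.07 0 0 0 0.85;-0.175 0.0888 0.07 0 0 0 0.85;-0.175 0.0888 0.07 0 0 0 0.85;-0.175 0.0888 0.07 0 0 0 0.85;-0.175 0.0888 0.07 0 0 0 0.85;-0.175 0.0888 0.10 0 0 0 0.85;-0.175 0.0888 0.125 0 0 0 0.85;-0.175 0.0888 0.145 0 0 0 0.85;-0.175 0.0888 0.1585 0 0 0 0.85;-0.175 0.0888 0.1585 0 0 0 0.85"}}

```text
clock: 34.2
tcp_pos: [0.6111, 0.1126, 0.0331]
orientation: [-0.04, 0.999, -0.0, -0.003]
wrist_force: [-0.3, 0.4, 0.4]
opening: 0.0722
grasp_force: 0.0
```

Request:
{"api": "step_arm", "payload": {"increments": "0 0 0 0 0 0 0;0 0 0 0 0 0 0;0 0 0 0 0 0 0;0 0 0 0 0 0 0;0 0 0 0 0 0 0;0 0 -0.01 0 0 0 0;0 0 -0.02 0 0 0 0;0 0 -0.04 0 0 0 0;0 0 -0.07 0 0 0 0;0 0 -0.09 0 0 0 0;0 0 -0.09 0 0 0 0"}}

```text
clock: 35.12
tcp_pos: [0.6184, 0.1146, 0.132]
orientation: [-0.04, 0.999, 0.001, 0.004]
wrist_force: [1.4, -0.2, 0.1]
opening: 0.0545
grasp_force: 63.8
```

```bash
python3 -c "
from h import *
st();held2(.0595);go(.5585,.3695,.05,191.7);go(.5585,.3695,-.0215,191.7)"
```

```text
t 35.12 p [0.6184 0.1146 0.132 ] yaw -175.39 tilt [ 0.0083  0.0016 -1.    ] F [ 1.438  -0.1523  0.1185] open 0.05454971466131944 gf 63.754152059555054 q [ 0.1832  0.391  -0.0894  1.0819  0.0001  0.1028]
y -0.02 breast tool x [0.0128 0.0136] min -0.03208546065493466
y -0.01 breast tool x [0.0127 0.0133] min -0.03359496346069091
y 0 breast tool x [0.0128 0.0134] min -0.03549966380110546
y 0.01 breast tool x [0.0129 0.0138] min -0.03315131147197105
y 0.02 breast tool x [0.0131 0.0141] min -0.031863198902250756
y [-0.0277  0.0271]
go (0.5585, 0.3695, 0.05, 191.7) shift [0.0386 0.259  0.0795] turn [ 0.02  0.34 -7.1 ]
go (0.5585, 0.3695, -0.0215, 191.7) shift [0.039  0.2589 0.151 ] turn [ 0.02  0.34 -7.1 ]
```

Request:
{"api": "step_arm", "payload": {"increments": "0.0386 0.259 0 0 0 -7.1 0;0.0386 0.259 0 0 0 -7.1 0;0.0386 0.259 0 0 0 -7.1 0;0.0386 0.259 0 0 0 -7.1 0;0.0386 0.259 0 0 0 -7.1 0;0.0386 0.259 0 0 0 -7.1 0;0.0386 0.259 0 0 0 -7.1 0;0.0386 0.259 0.03 0 0 -7.1 0;0.0386 0.259 0.06 0 0 -7.1 0;0.0386 0.259 0.09 0 0 -7.1 0;0.0386 0.259 0.12 0 0 -7.1 0;0.0386 0.259 0.135 0 0 -7.1 0;0.0386 0.259 0.142 0 0 -7.1 0;0.0386 0.259 0.148 0 0 -7.1 0;0.0386 0.259 0.148 0 0 -7.1 0;0.0386 0.259 0.148 0 0 -7.1 0"}}

```text
clock: 36.5
tcp_pos: [0.5556, 0.3686, -0.0208]
orientation: [-0.102, 0.995, -0.0, 0.0]
wrist_force: [-2.7, -2.3, 5.9]
opening: 0.0548
grasp_force: 64.7
```

```bash
python3 -c "
from h import *
st();go(.5585,.3695,-.022,191.7);held2(.0595)"
```

```text
t 36.5 p [ 0.5556  0.3686 -0.0208] yaw -168.31 tilt [ 0.0002 -0.0001 -1.    ] F [-2.7059 -2.2641  5.9045] open 0.05483087586981 gf 64.72546935081482 q [ 0.5858  0.5889 -0.1497  0.8321 -0.0002  0.3819]
go (0.5585, 0.3695, -0.022, 191.7) shift [-0.003   0.0003  0.0012] turn [-0.01  0.01 -0.01]
y -0.02 breast tool x [0.0128 0.0138] min -0.03185877796586502
y -0.01 breast tool x [0.0128 0.0136] min -0.033388724996908634
y 0 breast tool x [0.0128 0.0138] min -0.03536238270766805
y 0.01 breast tool x [0.013  0.0138] min -0.03318428693847959
y 0.02 breast tool x [0.0131 0.014 ] min -0.03238256785808019
y [-0.0354  0.0369]
```

```bash
python3 -c "
from h import *
go(.6263,.026,.12,184.6);go(.6263,.026,.0357,184.6)"
```

```text
go (0.6263, 0.026, 0.12, 184.6) shift [ 0.0002 -0.3498 -0.1407] turn [-0.01  0.01  7.08]
go (0.6263, 0.026, 0.0357, 184.6) shift [ 0.0002 -0.3498 -0.0564] turn [-0.01  0.01  7.08]
```

Request:
{"api": "step_arm", "payload": {"increments": "0 0 0 0 0 0 0.85;0 0 0 0 0 0 0.85;0 0 0 0 0 0 0.85;0 0 0 0 0 0 0.85;0 0 -0.02 0 0 0 0.85;0 0 -0.05 0 0 0 0.85;0 0 -0.09 0 0 0 0.85;0 0 -0.13 0 0 0 0.85;0 0 -0.16 0 0 0 0.85;0 0 -0.16 0 0 0 0.85"}}

```text
clock: 37.38
tcp_pos: [0.5596, 0.3715, 0.146]
orientation: [-0.102, 0.995, 0.003, 0.005]
wrist_force: [1.5, 1.2, 0.7]
opening: 0.0725
grasp_force: 0.0
```

Request:
{"api": "step_arm", "payload": {"increments": "0 -0.35 0 0 0 7.1 0.85;0 -0.35 0 0 0 7.1 0.85;0 -0.35 0 0 0 7.1 0.85;0 -0.35 0 0 0 7.1 0.85;0 -0.35 0 0 0 7.1 0.85;0 -0.35 0 0 0 7.1 0.85;0 -0.35 0 0 0 7.1 0.85;0 -0.35 0 0 0 7.1 0.85;0 -0.35 0 0 0 7.1 0.85;0 -0.35 0 0 0 7.1 0.85;0 -0.35 0 0 0 7.1 0.85;0 -0.35 0.03 0 0 7.1 0.85;0 -0.35 0.055 0 0 7.1 0.85;0 -0.35 0.055 0 0 7.1 0.85;0 -0.35 0.055 0 0 7.1 0.85;0 -0.35 0.055 0 0 7.1 0.85"}}

```text
clock: 38.72
tcp_pos: [0.627, 0.0273, 0.0839]
orientation: [-0.041, 0.999, 0.0, 0.0]
wrist_force: [1.1, -0.2, 0.5]
opening: 0.0724
grasp_force: 0.0
```

```bash
python3 -c "
from h import *
st();go(.6263,.026,.0357,184.6);heels(rad=.08,zt=.094)"
```

```text
t 38.72 p [0.627  0.0273 0.0839] yaw -175.32 tilt [ 0.0007  0.0002 -1.    ] F [ 1.106  -0.2286  0.4963] open 0.07242639234099553 gf 0.0 q [ 0.0434  0.428  -0.149   0.9931  0.0002 -0.0383]
go (0.6263, 0.026, 0.0357, 184.6) shift [ 0.0009 -0.0013  0.0482] turn [0.01 0.04 0.08]Traceback (most recent call last):
  File "<string>", line 3, in <module>
    st();go(.6263,.026,.0357,184.6);heels(rad=.08,zt=.094)
                                    ~~~~~^^^^^^^^^^^^^^^^^
  File "h.py", line 58, in heels
    v,u=np.nonzero(l==i);xy=np.array([onz("wrist",a,b,zt,P)[:2] for a,b in zip(u[::3],v[::3])])
                                      ~~~^^^^^^^^^^^^^^^^^^
  File "h.py", line 13, in onz
    o,d=ray(n,u,v,pose);return o+d*(z-o[2])/d[2]
        ~~~^^^^^^^^^^^^
  File "h.py", line 6, in ray
    c=cams.camera_params(n);K=c["intrinsics"];x=(u-K[0,2])/K[0,0];y=(v-K[1,2])/K[1,1]
ValueError: time passes only in moves, steps and waits
```

Request:
{"api": "step_arm", "payload": {"increments": "0.001 -0.0013 0.02 0 0 0 0.85;0.001 -0.0013 0.035 0 0 0 0.85;0.001 -0.0013 0.048 0 0 0 0.85;0.001 -0.0013 0.048 0 0 0 0.85;0.001 -0.0013 0.048 0 0 0 0;0.001 -0.0013 0.048 0 0 0 0;0.001 -0.0013 0.048 0 0 0 0;0.001 -0.0013 0.048 0 0 0 0;0.001 -0.0013 0.048 0 0 0 0;0.001 -0.0013 0.03 0 0 0 0;0.001 -0.0013 0.01 0 0 0 0;0.001 -0.0013 -0.02 0 0 0 0;0.001 -0.0013 -0.045 0 0 0 0;0.001 -0.0013 -0.045 0 0 0 0;0.001 -0.0013 -0.045 0 0 0 0"}}

```text
clock: 40.02
tcp_pos: [0.6274, 0.0249, 0.13]
orientation: [-0.04, 0.999, -0.0, 0.002]
wrist_force: [0.8, 0.2, -1.9]
opening: 0.0552
grasp_force: 64.8
```

Run:
```python
from h import *
st();held2(.0595);go(.4703,.3513,.13,191.7);go(.4703,.3513,-.022,191.7)
im,d,W,T=cloud("scene");hsv=cv2.cvtColor(im,cv2.COLOR_BGR2HSV)
m=cv2.inRange(hsv,(3,80,20),(12,255,255)).astype(bool)&(abs(W[...,2]-.036)<.006)&(W[...,1]>.25)&(W[...,1]<.48)
print("heel in tray",W[m].mean(0) if m.sum() else None,m.sum(),np.percentile(W[m],[2,98],axis=0))
```

```text
t 40.02 p [0.6274 0.0249 0.13  ] yaw -175.4 tilt [ 0.0041  0.0001 -1.    ] F [ 0.834   0.1537 -1.9335] open 0.05521143666026925 gf 64.78289114311337 q [ 0.0396  0.3942 -0.0893  1.0831 -0.     -0.0406]
y -0.02 breast tool x [0.0168 0.0175] min -0.03205450573012236
y -0.01 breast tool x [0.0166 0.0171] min -0.03371857610331282
y 0 breast tool x [0.0166 0.0173] min -0.034941063577854994
y 0.01 breast tool x [0.0168 0.0176] min -0.03282875628437064
y 0.02 breast tool x [0.0169 0.0177] min -0.031606760498854525
y [-0.0277  0.027 ]
go (0.4703, 0.3513, 0.13, 191.7) shift [ 0.1291  0.3379 -0.0019] turn [-0.01  0.06 -7.1 ]
go (0.4703, 0.3513, -0.022, 191.7) shift [0.1293 0.3379 0.1501] turn [-0.01  0.06 -7.1 ]
heel in tray [0.5727 0.3731 0.0355] 322 [[0.5455 0.3448 0.0305]
 [0.6002 0.3986 0.0401]]
```

Request:
{"api": "step_arm", "payload": {"increments": "0.129 0.338 0 0 0 -7.1 0;0.129 0.338 0 0 0 -7.1 0;0.129 0.338 0 0 0 -7.1 0;0.129 0.338 0 0 0 -7.1 0;0.129 0.338 0 0 0 -7.1 0;0.129 0.338 0 0 0 -7.1 0;0.129 0.338 0 0 0 -7.1 0;0.129 0.338 0 0 0 -7.1 0;0.129 0.338 0 0 0 -7.1 0;0.129 0.338 0 0 0 -7.1 0;0.129 0.338 0 0 0 -7.1 0;0.129 0.338 0.03 0 0 -7.1 0;0.129 0.338 0.06 0 0 -7.1 0;0.129 0.338 0.09 0 0 -7.1 0;0.129 0.338 0.12 0 0 -7.1 0;0.129 0.338 0.135 0 0 -7.1 0;0.129 0.338 0.142 0 0 -7.1 0;0.129 0.338 0.148 0 0 -7.1 0;0.129 0.338 0.148 0 0 -7.1 0"}}

```text
clock: 41.7
tcp_pos: [0.4701, 0.35, -0.0202]
orientation: [-0.101, 0.995, -0.001, -0.0]
wrist_force: [-0.1, 0.4, -1.0]
opening: 0.055
grasp_force: 64.8
```

```bash
python3 -c "
from h import *
st();held2(.0595)"
```

```text
t 41.7 p [ 0.4701  0.35   -0.0202] yaw -168.38 tilt [-0.0008 -0.0012 -1.    ] F [-0.0831  0.4079 -0.9878] open 0.054996076704121925 gf 64.75079239346087 q [ 0.6402  0.4624 -0.3652  0.7446 -0.0004  0.4375]
y -0.02 breast tool x [0.0168 0.0175] min -0.03142058976015445
y -0.01 breast tool x [0.0166 0.0176] min -0.033228116526971954
y 0 breast tool x [0.0166 0.0173] min -0.03508156107752339
y 0.01 breast tool x [0.0168 0.0175] min -0.032458005935403406
y 0.02 breast tool x [0.0169 0.0176] min -0.03211393780357168
y [-0.0287  0.0364]
```

Request:
{"api": "step_arm", "payload": {"increments": "0 0 0.002 0 0 0 0;0 0 0.002 0 0 0 0;0 0 0.002 0 0 0 0.85;0 0 0.002 0 0 0 0.85;0 0 0.002 0 0 0 0.85;0 0 0.002 0 0 0 0.85;0 0 0.002 0 0 0 0.85;0 0 -0.02 0 0 0 0.85;0 0 -0.05 0 0 0 0.85;0 0 -0.09 0 0 0 0.85;0 0 -0.13 0 0 0 1;0 0 -0.17 0 0 0 1;0 0 -0.21 0 0 0 1;0 0 -0.23 0 0 0 1;0 -0.25 -0.23 0 0 0 1;0 -0.25 -0.23 0 0 0 1;0 -0.25 -0.23 0 0 0 1;0 -0.25 -0.23 0 0 0 1;0 -0.25 -0.23 0 0 0 1;0 -0.25 -0.23 0 0 0 1"}}

```text
clock: 43.42
tcp_pos: [0.5206, 0.1048, 0.2099]
orientation: [-0.102, 0.995, 0.0, 0.0]
wrist_force: [1.5, -1.2, 0.1]
opening: 0.0853
grasp_force: 0.0
```

Run:
```python
from h import *
st();im,d,W,T=cloud("scene");hsv=cv2.cvtColor(im,cv2.COLOR_BGR2HSV)
m=cv2.inRange(hsv,(3,80,20),(12,255,255)).astype(bool)&(abs(W[...,2]-.036)<.008)&(W[...,1]>.25)&(W[...,1]<.48)
k,l,s,c=cv2.connectedComponentsWithStats(m.astype(np.uint8))
for i in range(1,k):
    if s[i,4]>80: print(W[l==i].mean(0),s[i,4])
cv2.imwrite("pics/f.png",cv2.resize(im[215:455,215:535],(800,600),interpolation=3))
```

```text
t 43.42 p [0.5206 0.1048 0.2099] yaw -168.27 tilt [ 0.0003  0.0001 -1.    ] F [ 1.531  -1.1768  0.1127] open 0.0853226590543887 gf 0.0 q [ 0.1987  0.1788 -0.1931  1.1986  0.     -0.0061]
[0.4857 0.3555 0.0353] 299
[0.572  0.3734 0.0354] 310
```

View pics/f.png

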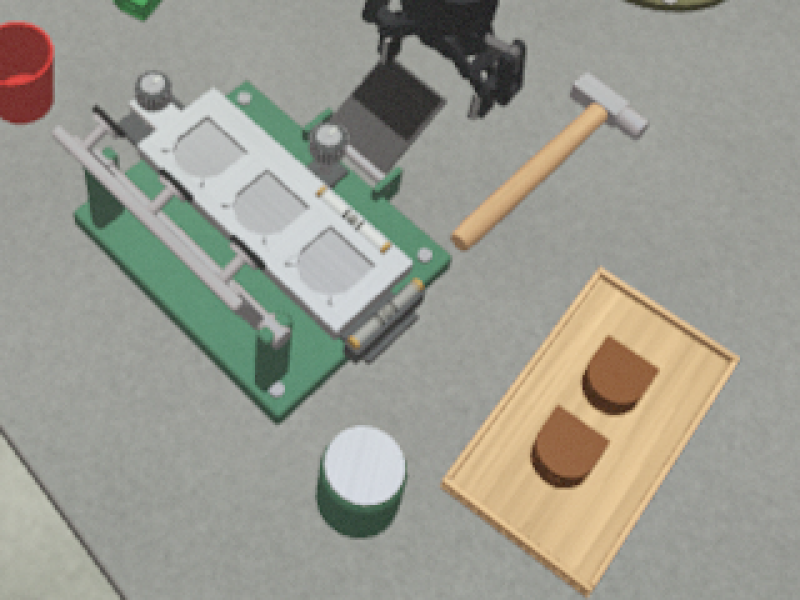

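The final view shows both heels lying flat side by side in the tray at (572,445) and (620,375). Both balls are between their lines, and the cup, tin and hammer are where they were.

```bash
python3 -c "
from plant import job
print(job.sign_off())"
```

```text
the job is handed in; nothing more can be done
None
```

The job is handed in: bed levelled, both heels present squeezed with the pedal on its stop for over two seconds, then laid flat side by side in the tray. The push briefly reached about 90 N at the wrist, through the fingertips, before I eased it to 34 N.

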